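Hang the spice bin and stock it

ROBOT

A 6-joint arm with a two-finger parallel gripper is mounted at the origin on the work surface. World frame = base frame: x ahead of the robot, y to its left, z up, the work surface at z = 0. Lengths are in m, angles in rad, forces in N, time in s.
With the tool pointing down it reaches from about 0.15 to 0.775 m from the base axis. Payload 6.1 kg.
Tool frame: the origin (TCP) lies at the very end of the fingers, on their centre line; the grasp point (between the pads) lies 19 mm behind it (env.grip_depth is the distance from the TCP to the grasp point, in m); z points along the fingers, x is the direction in which the jaws open and shut, and the axes are right-handed (so a half turn about z gives the same grasp; the last joint's range is limited). The gripper opens to 85 mm and grips with 20 to 120 N. Pads are 22 mm wide; open, the fingers measure 114 mm over their backs; the gripper's body (76 mm by 85 mm) begins 54 mm behind the grasp point. The pads swing forward as they close: fully open they stand 13 mm farther back than shut.
Start: joints at [-1.247, 0.126, -0.04, 1.405, 0, 1.571], TCP at [0.167, -0.498, 0.231] pointing down, gripper open.
Joint ranges: [-2.72, 2.72], [-0.95, 1.95], [-1.27, 1.35], [-1.78, 2.02], [-1.46, 1.47], [-3.14, 3.14]. Speed limits (rad/s): [2.39, 2.39, 3.01, 3.14, 3.14, 3.14].

INTERFACE

Orientations are given as a rotation vector (axis times angle).
In Python, from cell import env gives the robot as it stands. The module is installed in compiled form; this text tells all that it offers.
- The arm moves only by the tool apply_moves, never from a script. Its argument "series" is one flat list of numbers, 7 for each row, row after row: the turn, a rotation vector about the tool's x, y, z in rad, then the shift along the tool's x, y, z in cm, then the closure, from 0 (fully open) to 1 (shut). In form: [ax, ay, az, x, y, z, claw, ax, ay, az, x, y, z, claw, ...]. A call has 1 to 20 rows; each row is the pose to reach, as a shift and turn from the pose measured when the call began, along the tool's axes at that moment; what a row does not reach only later rows make up. A row lasts 1/8 s, in which the tool goes at most 62.5 mm and 10.7 degrees, less where a joint would pass 70% of its speed; a pose out of reach is approached as far as the arm can. A call with a gripper value outside its range is refused whole. The fingers move at their own pace and stop on an object; the grip force is fixed at half the most. Time passes only in rows, so rows that repeat a pose let the fingers close. It gives the time, the measured TCP pose, the force and the opening at its end, in the units of the state.
- env.state(): the state, without advancing time (a new reading comes with each control period).
- env.grab_frame(name): name is "side" or "top"; returns a dict with "img" (400x640x3 uint8, red, green, blue), "vfov" (degrees; the focal length in pixels is half the picture's height over the tangent of half this angle, whatever the lens; pixels are square), "cx", "cy" (the principal point, pixels), "rvec" (rotation vector, rad) and "tvec" (3), from world to camera coordinates, as OpenCV has them. Camera axes: x right, y down, z forward; pixel columns grow to the right and rows downward; lengths in m; the calibration is good to about 2 mm. A picture is of the moment at which its call begins. There is no depth.
- env.close_job(): hands the job in, once; it reports no verdict.
Trained networks look in a picture, given as the dict that the camera call returned (one of the last four; its "shot" number tells which), for a name from the list of things; names that differ only in an ending like _2 or _b are one class to them, and where a whole thing is asked for, a point or a joint stands for the part that bears it (a point fixed in the world has none). Each returns a list of dicts, best first, with "conf" (0 to 1); they miss things now and then, are a little off and sometimes report something else, mostly with a low value. They report only what shows in the picture. A call takes as long as a camera call.
- env.regions_of(picture, target): "pixels" (400x640 bool, what is visible of it) and "at" ([column, row] in pixels, amid what is visible of it).
The state is a dict: "t": time; "joints": joint angles; "qvel": joint speeds; "joint_torque": joint torques, N m; "position": TCP position; "tool_rot": TCP orientation; "force": force on the tool from outside, world axes, zero at the start; "torque": the same for the moment, N m; "grip_width": finger opening in m.
Only numpy, scipy, OpenCV 4.12 (cv2) and the standard library are available. Lean on these libraries where they do the work, as an engineer would, in place of code of your own. Each camera call takes 0.05 s, during which the arm holds its last target.

TASK

Hang the empty green bin in the groove of the slatted rack, in the free space beside the white bin: tilt its front up, pass the upturned lip at its back in through the groove, then swing the bin down until its back rests against the rack. Let go of it, and then stand the red-lidded spice jar upright in it, setting it down rather than dropping it. Leave the other jars and the salt pot where they are.

Things in the scene. Friction and masses are not known exactly. Their poses are not given: they have to be found in the camera images.
- rack: Fixed slatted stand: wooden foot and posts, grey steel front 4 mm thick, 320 mm wide, top at z = 139 mm. Origin on the counter, in the plane of the front face, mid-width; x level out of the face (away from the robot), y along it, z up. A groove right through the steel runs from z = 105 to 123 mm, open behind. At y = +105 mm a fixed white bin of the same kind (y 76 to 134) hangs in it as a pattern.
- free_bay (a point): Middle of the free part of the groove: on the rack's front face, half-way up the groove opening (114 mm above the counter), 155 mm along the rack from the white bin's centre. Axes as the rack's. End posts stand behind the steel beyond 98 mm on its one side; hang the bin within about 40 mm of it.
- bin_center (a point): Loose green steel bin, about 200 g, level on the counter. Point mid-length, mid-width, 35 mm above its underside; x to the low front, y across, z up. Open box 100 long (x), 58 wide (y), walls 3 mm; sides 45 mm high, front 38, back plate 70. Can be held across its sides. Hung, its back rests on the rack face, front about 4 degrees low, underside some 40 mm above the counter.
- bin_lip (a point): Tip of the lip behind the green bin, at x -63, y 0, z +52.5 mm from bin_center. A tab 36 mm wide, 4 thick, runs back from the top edge of the back plate (back face x = -50); 7 mm behind it a 3 mm lip rises, leaning back 0.25 rad, tip 18 mm above the tab. Enters the groove only with the front tilted up; 35 degrees leaves about 4 mm above and below. Seated, the tab rests on the groove's lower edge.
- bin_seat (a point): Point inside the green bin where the centre of a jar comes to be when it stands in the middle of the floor: 45 mm above the bin's inner floor, 13 mm above bin_center. Axes as the bin's.
- jar_red_center (a point): Centre of the red-lidded spice jar: upright amber glass cylinder 40 mm in diameter, 90 mm high (the lid, 39 mm in diameter, is the top 18 mm), white band round it, about 160 g. z along its axis. It is 6 mm narrower than the bin's inside on each side.
- jar_black_center (a point): Centre of a jar of the same size with a black lid; to be left alone.
- jar_yellow_center (a point): Centre of a jar of the same size with a yellow lid; to be left alone.
- salt_pot_center (a point): Centre of a white ceramic salt pot with a wooden lid and knob, 82 mm in diameter, 90 mm high; to be left alone.

How it is judged:
On the way:
1. the empty bin hangs seated in the groove, let go (z of bin_lip in the frame of rack between 0.1235 and 0.135 m and x of bin_lip in the frame of rack below -0.004 m and x of bin_center in the frame of rack below 0.066 m and angle between bin_center's own z axis and vertical below 0.17 rad and angle between the x axis of bin_center and the x axis of rack, either way round below 0.2 rad and contact force between the fingers and bin below 0.05 N and distance between jar_red_center and bin_seat above 0.1 m), for 0.2 s.
At the end, for the whole second after the job is handed in: Bin hung in the groove, beside the white bin: lip tip behind the steel, 0.5 mm or more above the groove's upper edge, bin level and square to the rack within 0.17 and 0.2 rad. Red-lidded jar stands on the bin floor (height within 6 mm, upright to the bin within 0.12 rad). Both at rest, let go (z of bin_lip in the frame of rack between 0.1235 and 0.135 m and x of bin_lip in the frame of rack below -0.004 m and x of bin_center in the frame of rack below 0.066 m and angle between bin_center's own z axis and vertical below 0.17 rad and angle between the x axis of bin_center and the x axis of rack, either way round below 0.2 rad and y of bin_lip in the frame of rack between -0.15 and 0.06 m and z of jar_red_center in the frame of bin_seat between -0.006 and 0.006 m and x of jar_red_center in the frame of bin_seat between -0.035 and 0.035 m and y of jar_red_center in the frame of bin_seat between -0.012 and 0.012 m and angle between the z axis of jar_red_center and the z axis of bin_seat, either way round below 0.12 rad and linear speed of each of bin, jar_red below 0.03 m/s); the robot touches nothing.
It fails at once if another jar or the salt pot moved more than 25 mm (distance of any of jar_black_center, jar_yellow_center, salt_pot_center from where it was at the start of the episode above 0.025 m).
It fails at once if the red-lidded jar let go over the bin more than 25 mm above its floor (horizontal distance between jar_red_center and bin_seat below 0.04 m and z of jar_red_center in the frame of bin_seat above 0.025 m and contact force between the fingers and jar_red below 0.02 N).
It also fails if it takes over 67 s, if anything falls off the work surface, if the arm or the gripper's body presses on something with over 40 N, if the wrist force passes 120 N, or if a joint passes its speed limit or range.

## Working session

There is one attempt and no reset: what is moved stays moved. The work goes in short steps, Python scripts to look and compute and a tool call to move; the robot and the scene stay as the last step left them, time stands still between calls to the robot, and variables do not carry over. Pictures are saved under pics/ and viewed, and the job is handed in when it is done.

Besides the shell and the picture viewer there is one more tool, called after ">>>" by a JSON object that holds its "api" and its "payload". apply_moves: Moves the arm, as the interface text tells. Its arguments: {"type":"object","properties":{"series":{"type":"array"}},"required":["series"]}

```bash
ls; mkdir -p pics
cat > h.py <<'E'
import numpy as np, cv2
from cell import env
from scipy.spatial.transform import Rotation as R
def cam(p):
    f=200/np.tan(np.radians(p["vfov"])/2)
    K=np.array([[f,0,p["cx"]],[0,f,p["cy"]],[0,0,1.]])
    Rm=R.from_rotvec(np.array(p["rvec"]).ravel()).as_matrix(); t=np.array(p["tvec"]).ravel()
    return K,Rm,t
def ray(p,uv):
    K,Rm,t=cam(p); d=Rm.T@np.linalg.inv(K)@np.array([uv[0],uv[1],1.]); return -Rm.T@t,d/np.linalg.norm(d)
def onz(p,uv,z):
    o,d=ray(p,uv); return o+d*(z-o[2])/d[2]
def proj(p,X):
    K,Rm,t=cam(p); X=np.atleast_2d(X); q=(K@(Rm@X.T+t[:,None])).T; return q[:,:2]/q[:,2:]
def save(p,n): cv2.imwrite("pics/"+n,p["img"][:,:,::-1])
E
python3 - <<'E'
from h import *
print(env.state())
for n in("side","top"):
    p=env.grab_frame(n); save(p,n+"0.png"); K,Rm,t=cam(p); print(n,p.keys(),K[0],-Rm.T@t,Rm[2])
    for o in ["rack","free_bay","bin_center","bin_lip","jar_red_center","jar_black_center","jar_yellow_center","salt_pot_center"]:
        try: print(o,[(round(r["conf"],2),np.round(r["at"],1),r["pixels"].sum()) for r in env.regions_of(p,o)][:3])
        except Exception as e: print(o,e)
E
```

```text
pics
{'t': 0.0, 'joints': array([-1.24698978e+00,  1.26373668e-01, -4.06136184e-02,  1.40540117e+00,
        9.06847882e-06,  1.57079542e+00]), 'qvel': array([-5.89105018e-04, -1.06172723e-03, -4.64536732e-05, -7.80473062e-04,
       -3.37016438e-03,  1.21970804e-03]), 'joint_torque': array([ 4.86729859e-04, -4.35915005e+01,  3.52925491e+01,  1.70956599e-02,
       -2.32516436e-05,  1.90651667e-05]), 'position': array([ 0.16691478, -0.49732518,  0.23052923]), 'tool_rot': array([-2.54971911e+00,  1.83375202e+00,  2.02143007e-03]), 'force': array([-0.18010666,  0.19021539,  0.13908824]), 'torque': array([-0.00953484, -0.03821676,  0.00408676]), 'grip_width': 0.08516518740105158}
side dict_keys(['img', 'vfov', 'cx', 'cy', 'rvec', 'tvec', 'shot']) [494.93498067   0.         316.5385586 ] [0.87132194 1.04788767 0.87109973] [-0.22261669 -0.79173763 -0.56885265]
rack [(0.73, array([363.7, 250.1]), np.int64(4400))]
free_bay [(0.95, array([364. , 249.6]), np.int64(4255))]
bin_center []
bin_lip [(0.65, array([358.1, 322.5]), np.int64(1761))]
jar_red_center [(0.69, array([360.3, 250.5]), np.int
[... 211 characters left out ...]
rray([271.9, 288.4]), np.int64(1333))]
top dict_keys(['img', 'vfov', 'cx', 'cy', 'rvec', 'tvec', 'shot']) [392.77729058   0.         324.84936045] [ 0.39030909 -0.01674611  1.03998257] [ 0.17052408  0.0124982  -0.98527424]
rack [(0.82, array([285.7, 243.1]), np.int64(6712))]
free_bay [(0.83, array([287.6, 241.9]), np.int64(6589))]
bin_center [(0.89, array([195.6, 199.3]), np.int64(1205))]
bin_lip [(0.94, array([195.3, 197. ]), np.int64(1129))]
jar_red_center [(0.57, array([424.4, 181.2]), np.int64(335))]
jar_black_center [(0.7, array([434.3, 257.3]), np.int64(343))]
jar_yellow_center [(0.76, array([472.3, 199. ]), np.int64(400))]
salt_pot_center [(0.95, array([248. , 135.5]), np.int64(905))]
```

View pics/side0.png

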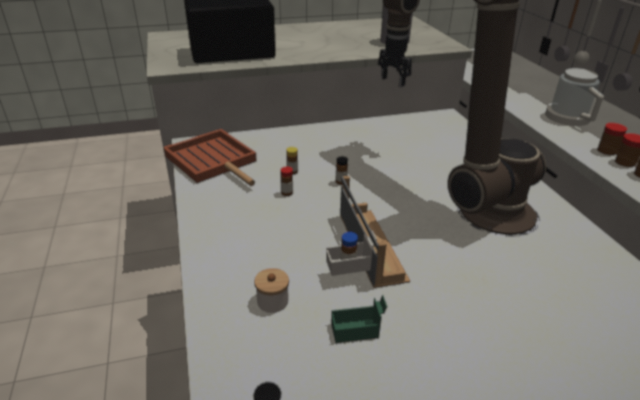

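View pics/top0.png

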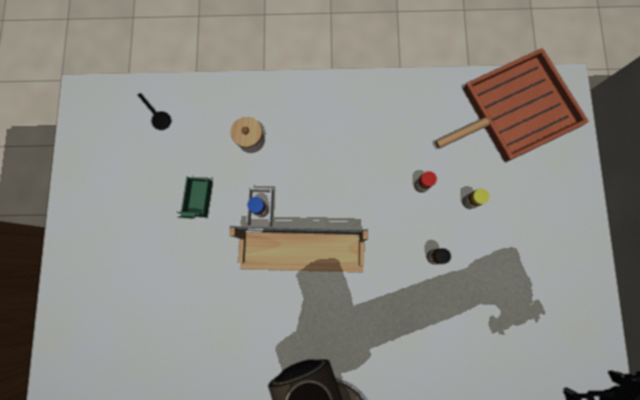

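Run:
```python
from h import *
p={}
for n in("side","top"):
    p=env.grab_frame(n)
    b={"side":(250,130,470,370),"top":(150,110,510,330)}[n]
    im=p["img"][b[1]:b[3],b[0]:b[2]]
    s=min(800/im.shape[1],600/im.shape[0]); print(n,s)
    cv2.imwrite(f"pics/{n}0z.png",cv2.resize(im,None,fx=s,fy=s,interpolation=cv2.INTER_CUBIC)[:,:,::-1])
    for o,z in [("jar_red_center",.045),("jar_black_center",.045),("jar_yellow_center",.045),("salt_pot_center",.045),("bin_center",.02)]:
        for r in env.regions_of(p,o)[:2]: print(o,round(r["conf"],2),onz(p,r["at"],z).round(3))
```

```text
side 2.5
jar_red_center 0.89 [ 0.594 -0.29   0.045]
jar_red_center 0.47 [0.477 0.117 0.045]
jar_black_center 0.53 [ 0.404 -0.327  0.045]
jar_black_center 0.37 [0.491 0.12  0.045]
jar_yellow_center 0.8 [ 0.538 -0.412  0.045]
salt_pot_center 0.72 [0.735 0.198 0.045]
bin_center 0.77 [0.561 0.329 0.02 ]
top 2.2222222222222223
jar_red_center 0.56 [ 0.603 -0.258  0.045]
jar_black_center 0.83 [ 0.407 -0.279  0.045]
jar_black_center 0.44 [0.733 0.201 0.045]
jar_yellow_center 0.84 [ 0.553 -0.388  0.045]
salt_pot_center 0.64 [0.745 0.201 0.045]
salt_pot_center 0.21 [0.452 0.088 0.045]
bin_center 0.89 [0.578 0.34  0.02 ]
```

View pics/side0z.png

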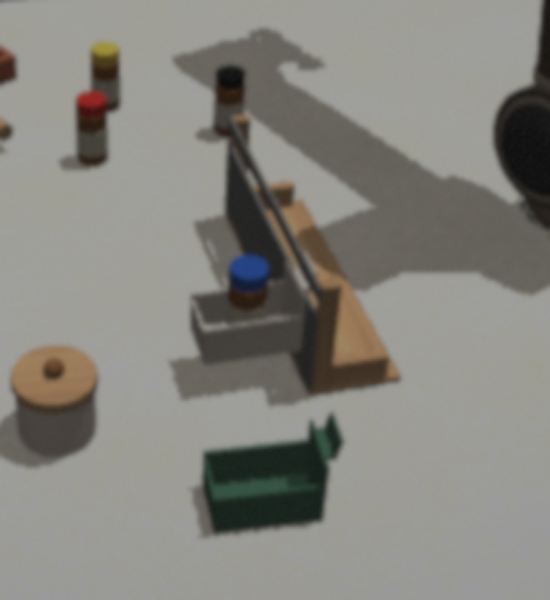

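View pics/top0z.png

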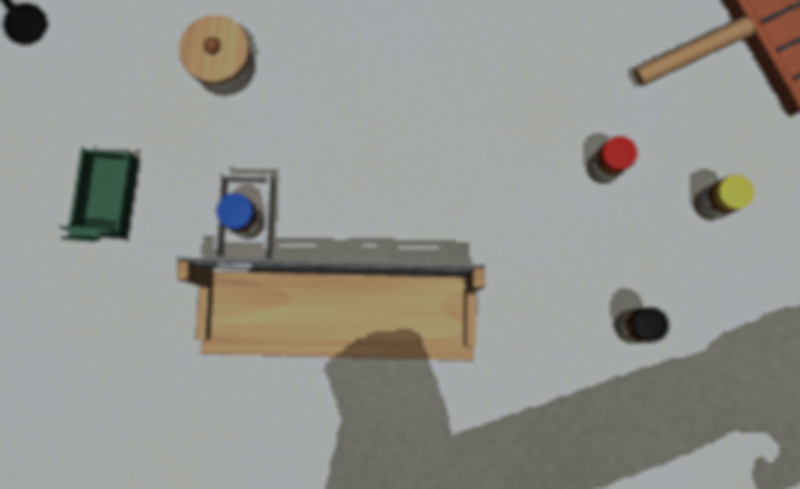

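```bash
cat >> h.py <<'E'
def crop(p,b,n):
    im=p["img"][b[1]:b[3],b[0]:b[2]]
    s=int(min(800/im.shape[1],600/im.shape[0])); im=cv2.resize(im,None,fx=s,fy=s,interpolation=cv2.INTER_CUBIC)
    im=np.clip(im.astype(float)*1.6,0,255).astype(np.uint8).copy()
    for u in range(b[0]//10*10+10,b[2],10):
        cv2.line(im,((u-b[0])*s,0),((u-b[0])*s,6),(255,0,255),1); cv2.putText(im,str(u),((u-b[0])*s,16),0,.35,(255,0,255),1)
    for v in range(b[1]//10*10+10,b[3],10):
        cv2.line(im,(0,(v-b[1])*s),(6,(v-b[1])*s),(255,0,255),1); cv2.putText(im,str(v),(8,(v-b[1])*s+4),0,.35,(255,0,255),1)
    cv2.imwrite("pics/"+n,im[:,:,::-1])
E
python3 - <<'E'
from h import *
p=env.grab_frame("side"); crop(p,(310,170,430,350),"c1.png"); crop(p,(325,230,415,345),"c1b.png")
p=env.grab_frame("top"); crop(p,(170,165,375,280),"c2.png")
E
```

```text
(no output)
```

View pics/c1.png

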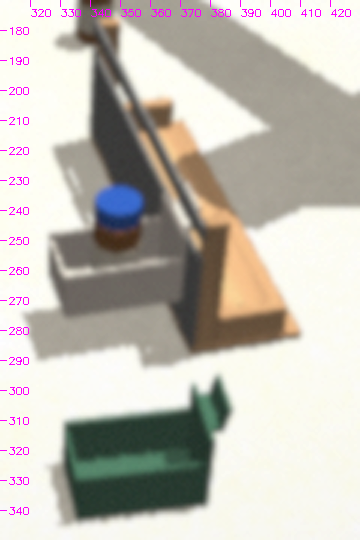

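View pics/c1b.png

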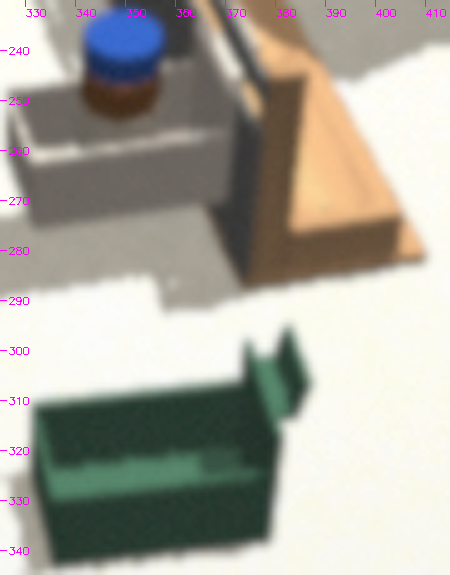

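View pics/c2.png

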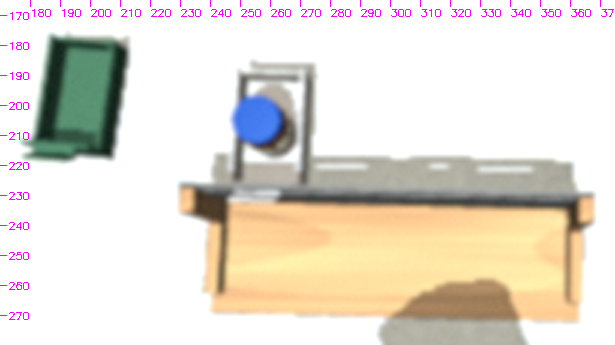

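```bash
cat > fit.py <<'E'
from h import *
from scipy.optimize import least_squares, minimize
S=env.grab_frame("side"); T=env.grab_frame("top")
def RT(q): return np.array([[np.cos(q[2]),-np.sin(q[2]),0],[np.sin(q[2]),np.cos(q[2]),0],[0,0,1]]),np.array([q[0],q[1],0])
def W(q,X): r,t=RT(q); return np.atleast_2d(X)@r.T+t
# rack points
pts=[(T,(229.5,226.5),(0,.16,.139)),(T,(364.5,230.5),(0,-.16,.139)),(S,(373.5,287.5),(0,.16,0)),(S,(340.5,217),(0,-.16,0)),(S,(376,248),(0,.16,.139)),(S,(342.5,184),(0,-.16,.139))]
def res(q): return np.concatenate([proj(c,W(q,X))[0]-uv for c,uv,X in pts])
s=least_squares(res,[.4,0.03,0],loss="soft_l1"); rack=s.x; print("rack",rack.round(4),s.fun.round(1))
# bin masks
def box(x0,x1,y0,y1,z0,z1): return np.array([(x,y,z) for x in(x0,x1) for y in(y0,y1) for z in(z0,z1)])
def binparts():
    P=[box(-.05,.05,-.029,.029,0,.003),box(-.05,.05,-.029,-.026,0,.045),box(-.05,.05,.026,.029,0,.045),box(.047,.05,-.029,.029,0,.038),box(-.05,-.047,-.029,.029,0,.07),box(-.06,-.05,-.018,.018,.066,.07)]
    l=box(-.06,-.057,-.018,.018,.068,.0875); l[l[:,2]>.08,0]-=.0045; P.append(l); return P
BP=binparts()
def sil(c,X3):
    m=np.zeros((400*4,640*4),np.uint8)
    for X in X3:
        h=cv2.convexHull((proj(c,X)*4+1.5).round().astype(np.int32)); cv2.fillConvexPoly(m,h,1)
    return m
def green(p):
    b=p["img"].astype(int); m=((b[...,1]-b[...,0])>10)&(b[...,1]>=b[...,2]); m=m.astype(np.uint8)
    n,l,st,_=cv2.connectedComponentsWithStats(m); k=1+np.argmax(st[1:,4]); return (l==k).astype(np.uint8)
def gm(p):
    b=p["img"].astype(np.float32); b=cv2.resize(b,None,fx=4,fy=4,interpolation=cv2.INTER_LINEAR); return green({"img":b})
if __name__=="__main__":
    G={id(S):gm(S),id(T):gm(T)}
    print([g.sum()/16 for g in G.values()])
    def cost(q):
        t=0
        for c in(S,T):
            m=sil(c,[W(q,X) for X in BP]); g=G[id(c)]; t+=1-(m&g).sum()/(m|g).sum()
        return t
    best=None
    for y0 in(-.1,0,.1):
        r=minimize(cost,[.58,.34,y0],method="Nelder-Mead",options=dict(initial_simplex=[[.58,.34,y0],[.60,.34,y0],[.58,.36,y0],[.58,.34,y0+.1]],xatol=1e-4,fatol=1e-4))
        print("bin",r.x.round(4),r.fun.round(3))
        if best is None or r.fun<best.fun: best=r
    q=best.x
    for c,n in((S,"side"),(T,"top")):
        r=dict(c); im=cv2.resize(c["img"],None,fx=1,fy=1).copy(); s=6
        b={"side":(325,170,425,350),"top":(170,165,375,280)}[n]; s={"side":3.3,"top":3.9}[n]
        z=cv2.resize(im[b[1]:b[3],b[0]:b[2]],None,fx=s,fy=s,interpolation=cv2.INTER_CUBIC); z=np.clip(z*1.6,0,255).astype(np.uint8).copy()
        def L(X,Y,col):
            a=((proj(c,np.array([X,Y]))-b[:2]+.5)*s).round().astype(int); cv2.line(z,tuple(map(int,a[0])),tuple(map(int,a[1])),col,1)
        E=[(i,j) for i in range(8) for j in range(i) if bin(i^j).count("1")==1]
        for X in BP:
            w=W(q,X); [L(w[i],w[j],(255,0,0)) for i,j in E]
        for zz in(0,.105,.123,.139): a=W(rack,[(0,-.16,zz),(0,.16,zz)]); L(a[0],a[1],(0,255,255))
        for yy in(-.16,.16): a=W(rack,[(0,yy,0),(0,yy,.139)]); L(a[0],a[1],(0,255,255))
        for X in BP:
            w=W(rack,X+[.05,.105,.04]); [L(w[i],w[j],(255,0,255)) for i,j in E]
        cv2.imwrite(f"pics/fit_{n}.png",z[:,:,::-1])
E
python3 fit.py
```

```text
rack [ 0.4804  0.0619 -0.0509] [-2.5 -1.8  1.2 -1.  -0.   2.2  0.5 -0.8  2.  -1.6  0.4 -7.3]
[np.float64(1413.5), np.float64(1027.375)]
bin [ 0.5765  0.3352 -0.114 ] 0.325
bin [ 0.5763  0.3353 -0.1396] 0.328
bin [ 0.5765  0.3354 -0.1205] 0.324
```

View pics/fit_side.png

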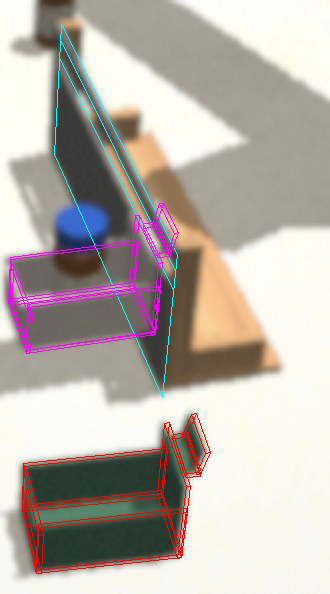

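View pics/fit_top.png

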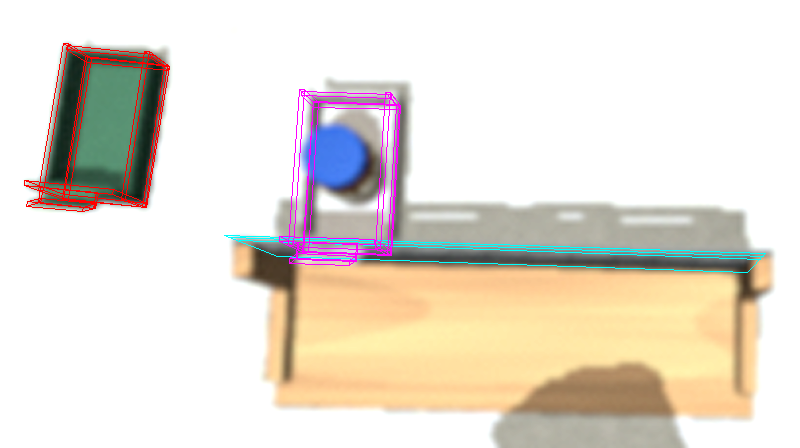

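```bash
cat > fit2.py <<'E'
from fit import *
def dark(p,b):
    im=cv2.resize(p["img"].astype(np.float32),None,fx=4,fy=4,interpolation=cv2.INTER_LINEAR)
    g=(im[...,1]-im[...,0])/(im.sum(2)+1); m=((g>.015)&(im[...,0]<100)).astype(np.uint8)
    k=np.zeros_like(m); k[b[1]*4:b[3]*4,b[0]*4:b[2]*4]=1; return m&k
G={id(S):dark(S,(325,290,392,350)),id(T):dark(T,(172,168,222,225))}
def cost(q,cs):
    t=0
    for c in cs:
        m=sil(c,[W(q,X) for X in BP]); g=G[id(c)]; t+=1-(m&g).sum()/(m|g).sum()
    return t
for cs in((S,),(T,),(S,T)):
    q0=[.5765,.3352,-.12]
    r=minimize(lambda q:cost(q,cs),q0,method="Nelder-Mead",options=dict(initial_simplex=np.array([q0]*4)+np.vstack([np.zeros(3),np.diag([.01,.01,.08])]),xatol=1e-4,fatol=1e-4))
    print("bin",r.x.round(4),r.fun.round(3))
for n,c in(("s",S),("t",T)):
    g=G[id(c)]; y,x=np.where(g); print(x.min()/4,x.max()/4,y.min()/4,y.max()/4)
    b=(x.min()-20,y.min()-20,x.max()+20,y.max()+20)
    im=cv2.resize(c["img"],None,fx=4,fy=4)[b[1]:b[3],b[0]:b[2]].copy()
    m=sil(c,[W(r.x,X) for X in BP])[b[1]:b[3],b[0]:b[2]]
    cs,_=cv2.findContours(m,0,2); cv2.drawContours(im,cs,-1,(255,0,0),1)
    cs,_=cv2.findContours(g[b[1]:b[3],b[0]:b[2]],0,2); cv2.drawContours(im,cs,-1,(255,255,0),1)
    cv2.imwrite(f"pics/m{n}.png",cv2.resize(im,None,fx=2,fy=2,interpolation=0)[:,:,::-1])
# jars: lid colour centroids and body
E
python3 fit2.py
python3 - <<'E'
import cv2,numpy as np
a=cv2.imread("pics/ms.png");b=cv2.imread("pics/mt.png")
h=max(a.shape[0],b.shape[0]);o=np.zeros((h,a.shape[1]+b.shape[1],3),np.uint8);o[:a.shape[0],:a.shape[1]]=a;o[:b.shape[0],a.shape[1]:]=b
s=min(1,800/o.shape[1],600/h);cv2.imwrite("pics/mm.png",cv2.resize(o,None,fx=s,fy=s))
E
```

```text
rack [ 0.4804  0.0619 -0.0509] [-2.5 -1.8  1.2 -1.  -0.   2.2  0.5 -0.8  2.  -1.6  0.4 -7.3]
bin [ 0.5783  0.3336 -0.1496] 0.058
bin [ 0.5765  0.3348 -0.0965] 0.061
bin [ 0.5773  0.3339 -0.128 ] 0.129
331.5 386.75 296.0 342.5
178.5 212.5 177.0 218.5
```

View pics/mm.png

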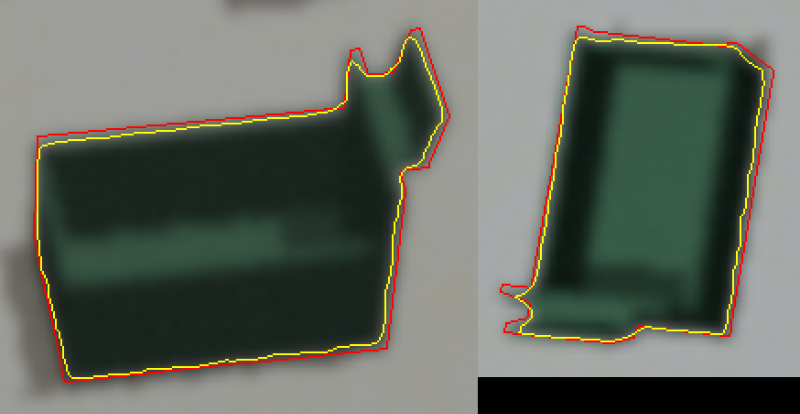

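```bash
python3 - <<'E'
from h import *
p=env.grab_frame("side"); crop(p,(330,170,385,225),"d1.png"); crop(p,(350,230,415,295),"d2.png")
p=env.grab_frame("top"); crop(p,(222,215,292,250),"d3.png"); crop(p,(310,215,375,250),"d4.png")
E
python3 - <<'E'
import cv2,numpy as np
I=[cv2.imread(f"pics/d{i}.png") for i in(1,2,3,4)]
for k,(a,b) in enumerate(((I[0],I[1]),(I[2],I[3]))):
    if k==0:
        o=np.hstack([cv2.copyMakeBorder(x,0,600-x.shape[0],0,0,0) for x in(a,b)])
    else:
        w=max(a.shape[1],b.shape[1]); o=np.vstack([cv2.copyMakeBorder(x,0,0,0,w-x.shape[1],0) for x in(a,b)])
    s=min(1,800/o.shape[1],800/o.shape[0],600/o.shape[0]); print(o.shape,s); cv2.imwrite(f"pics/e{k}.png",cv2.resize(o,None,fx=s,fy=s,interpolation=cv2.INTER_AREA))
E
```

```text
(600, 1135, 3) 0.7048458149779736
(805, 780, 3) 0.7453416149068323
```

View pics/e0.png

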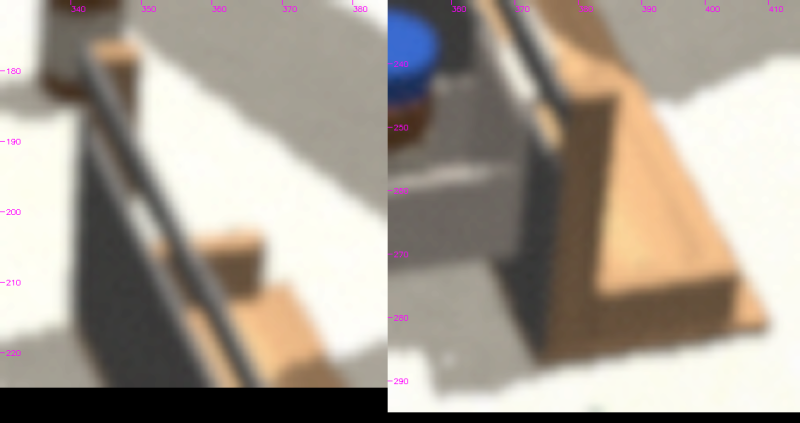

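View pics/e1.png

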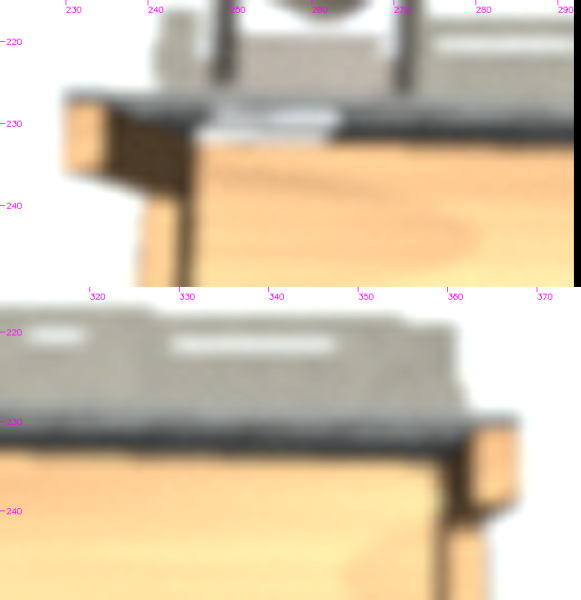

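```bash
python3 - <<'E'
import re
s=open('fit.py').read()
i=s.index("pts=[");j=s.index("\n",i)
s=s[:i]+"pts=[(T,(228.6,225.5),(0,.16,.139)),(T,(366.5,228.8),(0,-.16,.139)),(S,(371.8,287),(0,.16,0)),(S,(339,216),(0,-.16,0)),(S,(375.,243.5),(0,.16,.139)),(S,(340.5,176.5),(0,-.16,.139))]"+s[j:]
open('fit.py','w').write(s)
E
cat > rk.py <<'E'
from fit import *
for c in(S,T):
    P=[p for p in pts if p[0] is c]
    s=least_squares(lambda q:np.concatenate([proj(c,W(q,X))[0]-uv for c,uv,X in P]),[.48,0.06,0]); print(s.x.round(4),s.fun.round(1))
# jars lid top centres + seat
for c,n in((S,"side"),(T,"top")):
    for o in ("jar_red_center","jar_black_center","jar_yellow_center","salt_pot_center"):
        r=max(env.regions_of(c,o),key=lambda r:r["conf"]); m=r["pixels"]; y,x=np.where(m); print(n,o,round(r["conf"],2),x.min(),x.max(),y.min(),y.max())
    b=c["img"].astype(int)
    m=((b[...,0]>90)&(b[...,1]<50)&(b[...,2]<60)).astype(np.uint8); 
    k,l,st,ce=cv2.connectedComponentsWithStats(m); print([(st[i],ce[i].round(1)) for i in range(1,k) if st[i][4]>40])
E
python3 rk.py
```

```text
rack [ 0.4831  0.057  -0.0445] [ 0.5 -1.6  1.3 -1.   0.4  1.5  0.3 -0.6  1.6  1.8  0.6 -0.5]
[ 0.484   0.0535 -0.0452] [-0.5  0.6 -0.3 -1.2  0.7  0.9  0.  -1.1]
[ 0.4802  0.0591 -0.0403] [-0.4 -0.   0.4  0. ]
side jar_red_center 0.92 280 292 166 196
side jar_black_center 0.83 335 347 156 184
side jar_yellow_center 0.67 335 347 156 184
side salt_pot_center 0.56 255 288 268 312
[(array([606, 124,  20,   8, 114], dtype=int32), array([615.9, 127.3])), (array([624, 133,  16,  10, 107], dtype=int32), array([632.2, 137.5])), (array([282, 167,  11,   6,  51], dtype=int32), array([286.8, 169.9]))]
top jar_red_center 0.78 413 436 172 192
top jar_black_center 0.74 426 451 248 264
top jar_yellow_center 0.55 462 488 189 208
top salt_pot_center 0.56 231 264 117 152
[(array([421, 173,  14,  14, 149], dtype=int32), array([427.7, 178.9]))]
```

```bash
cat > plan.py <<'E'
import numpy as np, heapq
from scipy.ndimage import distance_transform_edt
# sample bin cross-section outline points (bin_center frame, mm)
def seg(a,b,n=12): return np.linspace(a,b,n)
def rect(x0,x1,z0,z1): return np.vstack([seg((x0,z0),(x1,z0)),seg((x1,z0),(x1,z1)),seg((x1,z1),(x0,z1)),seg((x0,z1),(x0,z0))])
l=.25; d=np.array([-np.sin(l),np.cos(l)]); n=np.array([np.cos(l),np.sin(l)])
tip=np.array([-63+0,52.5]); L=18.5
tb=tip-1.5*n; tf=tip+1.5*n
P=np.vstack([rect(-50,-47,-35,35),rect(-58.5,-50,31,35),seg(tb,tb-d*20,20),seg(tf,tf-d*17,20),seg(tb,tf,4),rect(-50,50,-35,-32)])
# steel SDF on fine grid
st=.25; X=np.arange(-60,150,st); Z=np.arange(-20,200,st)
xx,zz=np.meshgrid(X,Z,indexing="ij")
S=((xx>=-4)&(xx<=0)&((zz<=105)|((zz>=123)&(zz<=139))))|(zz<0)
D=(distance_transform_edt(~S)-distance_transform_edt(S))*st
def clr(x,z,th,Q=P):
    c,s=np.cos(th),np.sin(th); q=Q@np.array([[c,s],[-s,c]])+[x,z]
    i=np.clip(((q[:,0]-X[0])/st).round().astype(int),0,len(X)-1); k=np.clip(((q[:,1]-Z[0])/st).round().astype(int),0,len(Z)-1)
    return D[i,k].min()
if __name__=="__main__":
    xs=np.arange(36,96,1.); zs=np.arange(60,112,1.); ts=np.radians(np.arange(-6,50,2.))
    C=np.array([[[clr(x,z,t) for t in ts] for z in zs] for x in xs])
    # goal: seated config, highest clearance near theta=-4
    k=1
    print("th=-4:"); sl=C[:,:,k]; 
    for i in range(len(xs)):
        for j in range(len(zs)):
            if sl[i,j]>-0.6 and xs[i]<54: print(xs[i],zs[j],sl[i,j])
    start=(len(xs)-1,np.argmin(abs(zs-85)),0)
    best=np.full(C.shape,-9.); par={}; best[start]=C[start]; h=[(-C[start],0,start)]
    while h:
        m,_,u=heapq.heappop(h); m=-m
        if m<best[u]: continue
        for dx in(-1,0,1):
            for dz in(-1,0,1):
                for dt in(-1,0,1):
                    v=(u[0]+dx,u[1]+dz,u[2]+dt)
                    if any(a<0 or a>=b for a,b in zip(v,C.shape)): continue
                    w=min(m,C[v])
                    if w>best[v]+1e-9: best[v]=w; par[v]=u; heapq.heappush(h,(-w,0,v))
    print("bottleneck for theta=-4..4 with x<54")
    for k in range(0,6):
        sub=best[:16,:,k]; i,j=np.unravel_index(sub.argmax(),sub.shape); print(np.degrees(ts[k]),xs[i],zs[j],sub[i,j])
    np.savez("plan.npz",C=C,best=best,xs=xs,zs=zs,ts=ts)
E
python3 plan.py | tail -60
```

```text
39.0 86.0 -0.25
39.0 87.0 -0.25
39.0 88.0 -0.25
39.0 89.0 -0.25
39.0 90.0 -0.25
39.0 91.0 -0.25
39.0 92.0 -0.25
39.0 93.0 -0.25
39.0 94.0 -0.25
39.0 95.0 -0.25
39.0 96.0 -0.25
39.0 97.0 -0.25
39.0 98.0 -0.25
39.0 99.0 -0.25
39.0 100.0 -0.25
39.0 101.0 -0.25
39.0 102.0 -0.25
39.0 103.0 -0.25
39.0 104.0 -0.25
39.0 105.0 -0.25
39.0 106.0 -0.25
39.0 107.0 -0.25
39.0 108.0 -0.25
39.0 109.0 -0.25
39.0 110.0 -0.25
39.0 111.0 -0.25
52.0 70.0 -0.5
52.0 71.0 -0.5
52.0 72.0 -0.5
52.0 73.0 -0.5
52.0 74.0 -0.5
52.0 75.0 -0.5
52.0 76.0 -0.5
52.0 77.0 -0.5
52.0 104.0 -0.5
52.0 105.0 -0.5
52.0 106.0 -0.5
52.0 107.0 -0.5
52.0 108.0 -0.5
52.0 109.0 -0.5
52.0 110.0 -0.5
52.0 111.0 -0.5
53.0 70.0 -0.5
53.0 71.0 -0.25
53.0 72.0 -0.5
53.0 104.0 -0.5
53.0 105.0 0.75
53.0 106.0 0.75
53.0 107.0 0.75
53.0 108.0 0.75
53.0 109.0 0.75
53.0 110.0 0.75
53.0 111.0 0.75
bottleneck for theta=-4..4 with x<54
-6.000000000000001 36.0 60.0 -2.25
-4.0 51.0 69.0 -1.5
-2.0 51.0 72.0 -0.5
0.0 51.0 75.0 1.0
2.0 51.0 85.0 0.5
4.0 51.0 87.0 -0.25
```

```bash
cat >> plan.py <<'E'
    # cost-based path: sum 1/(clr)^2
    g=(int(np.where(xs==51)[0][0]),int(np.where(zs==75)[0][0]),3); 
    w=np.where(C>0.2,1/np.maximum(np.minimum(C,6),.2)**2,1e6)
    dist=np.full(C.shape,1e18); dist[start]=0; par={}; h=[(0,start)]
    while h:
        m,u=heapq.heappop(h)
        if u==g: break
        if m>dist[u]: continue
        for dx in(-1,0,1):
            for dz in(-1,0,1):
                for dt in(-1,0,1):
                    v=(u[0]+dx,u[1]+dz,u[2]+dt)
                    if any(a<0 or a>=b for a,b in zip(v,C.shape)): continue
                    q=m+w[v]*(abs(dx)+abs(dz)+abs(dt)*1.5)
                    if q<dist[v]: dist[v]=q; par[v]=u; heapq.heappush(h,(q,v))
    path=[g]
    while path[-1]!=start: path.append(par[path[-1]])
    for p in path[::-1]: print(xs[p[0]],zs[p[1]],round(np.degrees(ts[p[2]])),C[p])
E
python3 plan.py | sed -n '/bottleneck/,$p'
```

```text
bottleneck for theta=-4..4 with x<54
-6.000000000000001 36.0 60.0 -2.25
-4.0 51.0 69.0 -1.5
-2.0 51.0 72.0 -0.5
0.0 51.0 75.0 1.0
2.0 51.0 85.0 0.5
4.0 51.0 87.0 -0.25
95.0 85.0 -6 36.52824249810001
94.0 85.0 -6 35.5360732214464
93.0 85.0 -6 34.5443555447196
93.0 85.0 -4 32.34675408754331
93.0 85.0 -2 30.501024572954922
92.0 85.0 -2 29.501059303014866
92.0 85.0 0 27.5
91.0 85.0 0 26.5
90.0 85.0 2 23.75
89.0 85.0 4 21.0
89.0 86.0 6 19.5
89.0 87.0 8 18.0
89.0 87.0 10 16.5
89.0 87.0 12 15.0
89.0 87.0 14 13.786315678962238
89.0 87.0 16 13.290033860002012
89.0 87.0 18 13.088640112708424
89.0 87.0 20 13.804437692278523
89.0 87.0 22 11.51629280628102
89.0 87.0 24 9.656603957913983
89.0 87.0 26 8.26513762740827
89.0 88.0 28 7.5
88.0 89.0 30 6.0
88.0 90.0 30 6.0
88.0 91.0 30 6.0
88.0 92.0 30 6.0
88.0 93.0 30 6.082762530298219
88.0 94.0 30 6.324555320336759
88.0 95.0 30 6.708203932499369
88.0 96.0 30 7.211102550927978
87.0 96.0 30 6.4031242374328485
87.0 97.0 30 7.0710678118654755
86.0 97.0 30 6.373774391990981
86.0 98.0 30 7.079901129253148
85.0 98.0 30 6.363961030678928
85.0 99.0 30 7.079901
[... 1033 characters left out ...]
 101.0 20 5.220153254455275
60.0 100.0 20 4.272001872658765
60.0 99.0 18 5.350233639758174
59.0 98.0 16 4.808846015417836
59.0 97.0 16 4.75
59.0 96.0 16 4.75
59.0 95.0 16 4.00780488547035
59.0 94.0 14 4.8541219597369
59.0 93.0 14 4.031128874149275
58.0 92.0 12 4.5
58.0 91.0 12 4.366062299143245
57.0 90.0 10 4.0
57.0 89.0 10 4.0
57.0 88.0 10 3.7165171868296265
57.0 87.0 8 3.7165171868296265
57.0 86.0 8 3.7165171868296265
56.0 86.0 8 3.5
56.0 85.0 6 3.400367627183861
56.0 84.0 6 3.816084380618437
56.0 83.0 6 2.850438562747845
55.0 82.0 4 3.400367627183861
55.0 81.0 4 3.0
54.0 80.0 2 2.9261749776799064
54.0 79.0 2 3.0
54.0 78.0 2 2.0
53.0 77.0 0 2.692582403567252
52.0 76.0 0 2.0
51.0 75.0 0 1.0
```

```bash
cat >> h.py <<'E'
RACK=np.array([.4822,.0565,-.0435]); BIN=np.array([.5773,.3342,-.123]); A=np.radians(15); GX=.005
def Rz(a): return R.from_euler("z",a).as_matrix()
def frame(yaw,th,sgn=1):
    "bin frame with front tilted up th"
    return Rz(yaw)@R.from_euler("y",-th).as_matrix()
def tool_from_bin(Rb,a=A,sgn=1):
    z=Rb@np.array([-np.sin(a),0,-np.cos(a)]); x=sgn*Rb[:,1]; return np.column_stack([x,np.cross(z,x),z])
def row(Rt,p,st=None):
    st=st or env.state(); R0=R.from_rotvec(st["tool_rot"]).as_matrix()
    return np.round(R.from_matrix(R0.T@Rt).as_rotvec(),3),np.round(R0.T@(np.array(p)-st["position"])*100,2)
E
python3 - <<'E'
from h import *
st=env.state(); R0=R.from_rotvec(st["tool_rot"]).as_matrix(); print(R0.round(3))
Rb=frame(BIN[2],0)
for sg in(1,-1):
    Rt=tool_from_bin(Rb,sgn=sg)
    for z in(.2,.004):
        g=BIN[:2]+ (Rb[:2,0]*(GX-.019*np.sin(A)))
        p=[*(g+ (Rb[:2,0]*np.tan(A)*(z-.004))),z]; print(sg,z,np.round(p,3),row(Rt,p))
E
```

```text
[[ 0.318 -0.948  0.   ]
 [-0.948 -0.318  0.   ]
 [-0.    -0.    -1.   ]]
1 0.2 [0.63  0.328 0.2  ] (array([ 0.08 , -0.352, -2.674]), array([-63.54, -70.1 ,   3.13]))
1 0.004 [0.577 0.334 0.004] (array([ 0.08 , -0.352, -2.674]), array([-65.81, -65.37,  22.73]))
-1 0.2 [0.63  0.328 0.2  ] (array([-0.257, -0.058,  0.444]), array([-63.54, -70.1 ,   3.13]))
-1 0.004 [0.577 0.334 0.004] (array([-0.257, -0.058,  0.444]), array([-65.81, -65.37,  22.73]))
```

>>> {"api": "apply_moves", "payload": {"series": [0.04,-0.17,-1.3,-32,-35,0.5,0,0.04,-0.17,-1.3,-32,-35,0.5,0,0.04,-0.17,-1.3,-32,-35,0.5,0,0.04,-0.17,-1.3,-32,-35,0.5,0,0.04,-0.17,-1.3,-32,-35,0.5,0,0.04,-0.17,-1.3,-32,-35,0.5,0,0.08,-0.352,-2.674,-63.5,-70.1,1.1,0,0.08,-0.352,-2.674,-63.5,-70.1,1.1,0,0.08,-0.352,-2.674,-63.5,-70.1,1.1,0,0.08,-0.352,-2.674,-63.5,-70.1,1.1,0,0.08,-0.352,-2.674,-63.5,-70.1,1.1,0,0.08,-0.352,-2.674,-63.5,-70.1,1.1,0,0.08,-0.352,-2.674,-63.5,-70.1,1.1,0,0.08,-0.352,-2.674,-63.5,-70.1,1.1,0,0.08,-0.352,-2.674,-63.5,-70.1,1.1,0,0.08,-0.352,-2.674,-63.5,-70.1,1.1,0,0.08,-0.352,-2.674,-63.5,-70.1,1.1,0,0.08,-0.352,-2.674,-63.5,-70.1,1.1,0]}}

```text
t: 4.65
position: [0.6294, 0.3266, 0.2209]
tool_rot: [-2.2, -1.943, 0.255]
force: [0.1, 0.1, 0.0]
grip_width: 0.0854
```

```bash
cat > g1.py <<'E'
from h import *
import sys
st=env.state(); print(st["t"],st["position"].round(4),st["joints"].round(2)); Rb=frame(BIN[2],0); Rt=tool_from_bin(Rb)
for z in(.22,.07,.004):
    g=BIN[:2]+ (Rb[:2,0]*(GX-.019*np.sin(A)))
    p=[*(g+ (Rb[:2,0]*np.tan(A)*(z-.004))),z]; print(z,np.round(p,3),row(Rt,p,st))
E
python3 g1.py
python3 - <<'E'
from h import *
for n,b in(("side",(290,200,430,350)),("top",(140,120,280,260))):
    p=env.grab_frame(n); crop(p,b,n+"1.png")
    st=env.state(); print(proj(p,st["position"]))
E
```

```text
4.65 [0.6294 0.3266 0.2209] [0.42 0.75 0.85 1.89 0.13 0.53]
0.22 [0.635 0.327 0.22 ] (array([ 0.   , -0.   , -0.001]), array([ 0.12,  0.54, -0.05]))
0.07 [0.595 0.332 0.07 ] (array([ 0.   , -0.   , -0.001]), array([ 0.11,  0.53, 15.48]))
0.004 [0.577 0.334 0.004] (array([ 0.   , -0.   , -0.001]), array([ 0.11,  0.53, 22.32]))
[[334.55865312 257.64756606]]
[[170.74217874 156.71013919]]
```

View pics/side1.png

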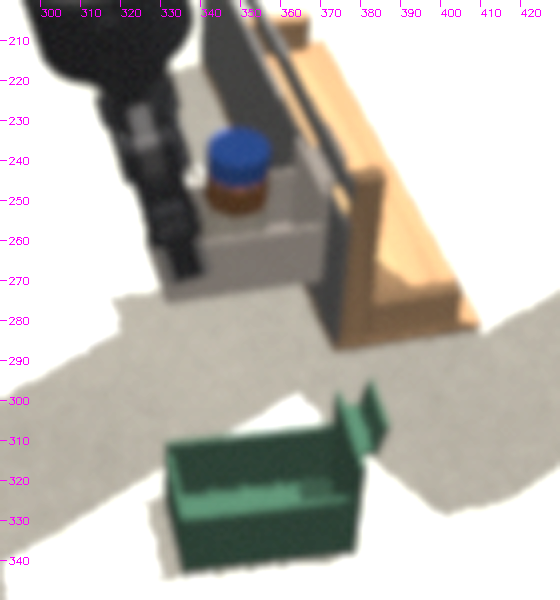

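View pics/top1.png

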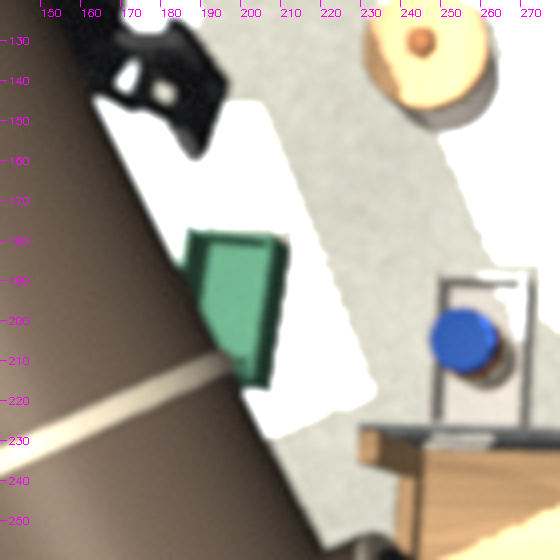

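>>> {"api": "apply_moves", "payload": {"series": [0,0,0,0.1,0.5,5,0,0,0,0,0.1,0.5,10,0,0,0,0,0.1,0.5,14,0,0,0,0,0.1,0.5,17,0,0,0,0,0.1,0.5,17,0]}}

```text
t: 5.38
position: [0.5889, 0.3306, 0.0555]
tool_rot: [-2.2, -1.94, 0.258]
force: [0.7, -0.1, 0.5]
grip_width: 0.0857
```

```bash
python3 g1.py
python3 - <<'E'
from h import *
st=env.state(); Rt=R.from_rotvec(st["tool_rot"]).as_matrix()
for n,b in(("side",(290,240,430,350)),):
    p=env.grab_frame(n); crop(p,b,n+"2.png")
    for s in(1,-1): print(proj(p,st["position"]+Rt@[s*.043,0,-.013]),proj(p,st["position"]+Rt@[s*.057,0,-.013]))
E
```

```text
5.375 [0.5889 0.3306 0.0555] [0.45 0.65 0.29 1.44 0.14 0.56]
0.22 [0.635 0.327 0.22 ] (array([-0.002,  0.001, -0.003]), array([  0.2 ,   0.16, -17.08]))
0.07 [0.595 0.332 0.07 ] (array([-0.002,  0.001, -0.003]), array([ 0.21,  0.18, -1.56]))
0.004 [0.577 0.334 0.004] (array([-0.002,  0.001, -0.003]), array([0.22, 0.19, 5.28]))
[[352.92192403 324.23756936]] [[354.25537942 329.28725704]]
[[345.3238951  295.46444848]] [[344.17568134 291.11625588]]
```

View pics/side2.png

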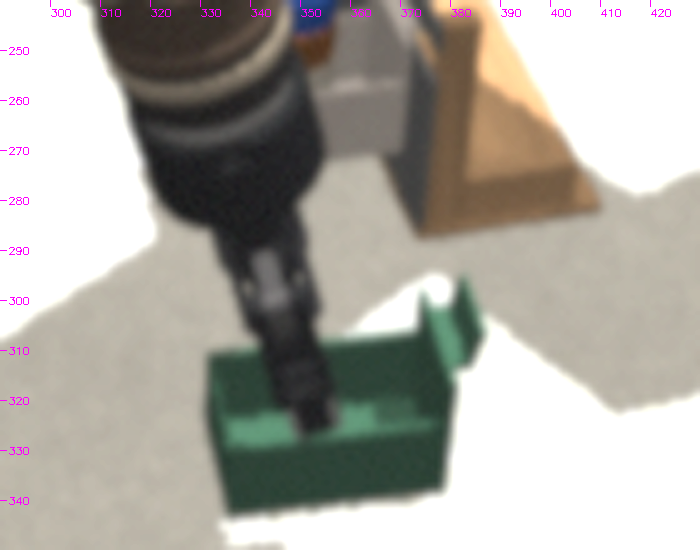

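>>> {"api": "apply_moves", "payload": {"series": [0,0,0,0.2,0.2,3,0,0,0,0,0.2,0.2,5.2,0,0,0,0,0.2,0.2,5.2,0,0,0,0,0.2,0.2,5.2,0.5,0,0,0,0.2,0.2,5.2,1,0,0,0,0.2,0.2,5.2,1,0,0,0,0.2,0.2,5.2,1,0,0,0,0.2,0.2,5.2,1]}}

```text
t: 6.42
position: [0.5807, 0.3351, 0.0088]
tool_rot: [-2.202, -1.942, 0.249]
force: [1.7, -0.8, 6.0]
grip_width: 0.0573
```

Run:
```python
from h import *
st=env.state();print(st); p=env.grab_frame("side"); crop(p,(290,240,430,350),"side3.png")
```

```text
{'t': 6.425, 'joints': array([0.46044449, 0.65218737, 0.19782511, 1.33099908, 0.14325313,
       0.57031437]), 'qvel': array([ 0.00042805,  0.00062519, -0.00107217,  0.00157612,  0.00157023,
       -0.0004268 ]), 'joint_torque': array([ 6.14028107e-01, -6.73485518e+01,  2.90321571e+01,  1.89319611e+00,
        5.46472427e-01, -1.92071014e-02]), 'position': array([0.58068437, 0.33511184, 0.00883835]), 'tool_rot': array([-2.20248585, -1.94241782,  0.24859389]), 'force': array([ 1.74108828, -0.83734317,  6.04218029]), 'torque': array([-0.23820824, -0.13115243,  0.0659921 ]), 'grip_width': 0.057300879270782624}
```

View pics/side3.png

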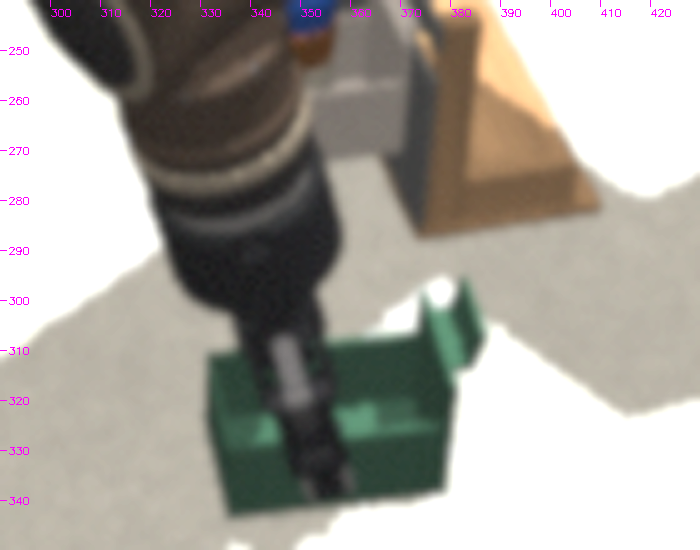

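```bash
cat > grasp.py <<'E'
from h import *
st=env.state(); Rt=R.from_rotvec(st["tool_rot"]).as_matrix(); p=st["position"]
yaw=np.arctan2(-Rt[0,0],Rt[1,0]); print("yaw",yaw, "tilt x",Rt[2,0])
Rb=frame(yaw,0); c=np.array([BIN[0],BIN[1],.035]); d=Rb.T@(c-p); print("bin c in tool-bin axes",d.round(4)); d[1]=0
c=p+Rb@d
np.savez("grasp.npz",Rg=Rt.T@Rb,pg=Rt.T@(c-p)); print(c)
E
python3 grasp.py
```

```text
yaw -0.1257083094904949 tilt x 0.0024318203999463828
bin c in tool-bin axes [-0.0033 -0.0013  0.0262]
[0.57746483 0.33550427 0.035     ]
```

>>> {"api": "apply_moves", "payload": {"series": [0,0,0,0,0,-2,1,0,0,0,0,0,-5,1,0,0,0,0,0,-10,1,0,0,0,0,0,-15,1,0,0,0,0,0,-15,1,0,0,0,0,0,-15,1]}}

```text
t: 7.22
position: [0.6186, 0.3299, 0.1532]
tool_rot: [-2.203, -1.942, 0.249]
force: [-0.4, 0.1, -2.8]
grip_width: 0.0574
```

```bash
cat > bf.py <<'E'
import sys
from h import *
from fit import sil,BP
from scipy.optimize import minimize
def binpose(st=None):
    st=st or env.state(); g=np.load("grasp.npz"); Rt=R.from_rotvec(st["tool_rot"]).as_matrix()
    return Rt@g["Rg"], st["position"]+Rt@g["pg"]
def over(name,out,b):
    c=env.grab_frame(name); Rb,pb=binpose(); s=4
    im=cv2.resize(c["img"],None,fx=4,fy=4,interpolation=cv2.INTER_CUBIC); im=np.clip(im*1.6,0,255).astype(np.uint8).copy()
    for X in BP:
        m=sil(c,[(X-[0,0,.035])@Rb.T+pb]); cs,_=cv2.findContours(m,0,2); cv2.drawContours(im,cs,-1,(255,0,0),1)
    r=Rz(RACK[2])
    for zz in(0,.105,.123,.139):
        a=np.array([(0,-.16,zz),(0,.16,zz)])@r.T+[*RACK[:2],0]; a=(proj(c,a)*4+1.5).round().astype(int); cv2.line(im,tuple(map(int,a[0])),tuple(map(int,a[1])),(0,255,255),1)
    im=im[b[1]*4:b[3]*4,b[0]*4:b[2]*4]; f=min(800/im.shape[1],600/im.shape[0]); cv2.imwrite("pics/"+out,cv2.resize(im,None,fx=f,fy=f)[:,:,::-1]); return c
if __name__=="__main__":
    st=env.state(); print(st["t"],st["force"].round(1)); Rb,pb=binpose(st); print(pb.round(4))
    n=sys.argv[1]; b=eval(sys.argv[2]); over("side",f"os{n}.png",b)
    if len(sys.argv)>3: over("top",f"ot{n}.png",eval(sys.argv[3]))
E
python3 bf.py 1 "(290,230,430,340)" "(130,130,260,240)"
```

```text
rack [ 0.4831  0.057  -0.0445] [ 0.5 -1.6  1.3 -1.   0.4  1.5  0.3 -0.6  1.6  1.8  0.6 -0.5]
7.325 [ 0.   1.1 -2.7]
[0.6146 0.3302 0.1783]
```

View pics/os1.png

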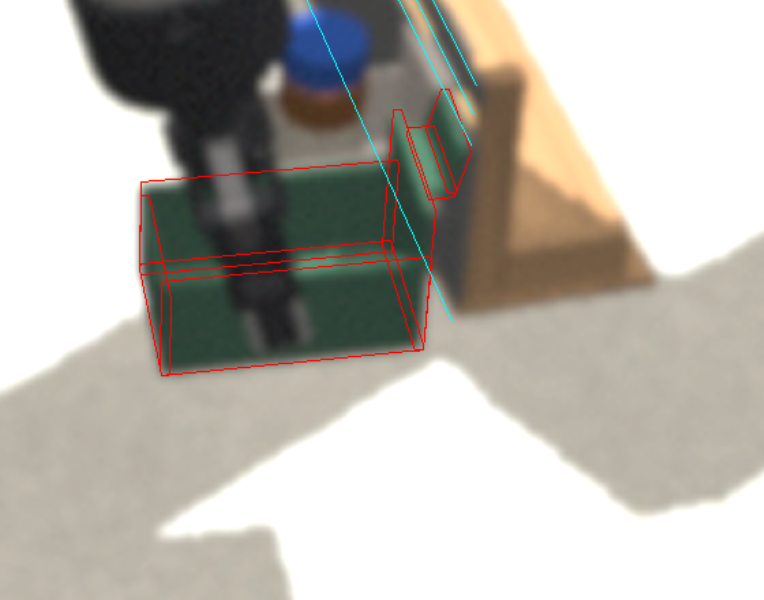

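View pics/ot1.png

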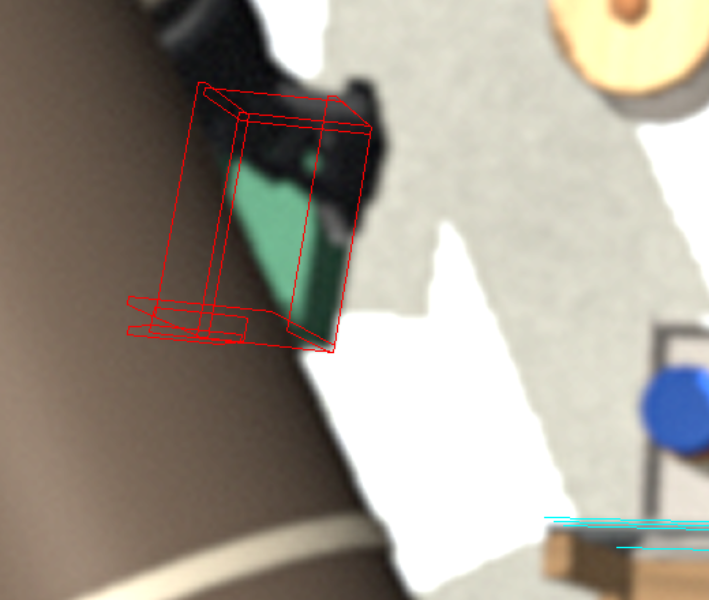

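```bash
cat > tgt.py <<'E'
from h import *
import sys
g=np.load("grasp.npz")
def target(x,z,th,y=-50,yaw=0):
    Rb=frame(RACK[2]+yaw,np.radians(th)); pb=Rz(RACK[2])@np.array([x,y,z])/1000+[*RACK[:2],0]
    Rt=Rb@g["Rg"].T; return Rt,pb-Rt@g["pg"]
def cur(st=None):
    st=st or env.state(); Rt=R.from_rotvec(st["tool_rot"]).as_matrix(); Rb=Rt@g["Rg"]; pb=st["position"]+Rt@g["pg"]
    q=Rz(-RACK[2])@(pb-[*RACK[:2],0])*1000; b=Rz(-RACK[2])@Rb
    return q.round(1), "th %.1f yaw %.1f roll %.1f"%tuple(np.degrees([np.arcsin(b[2,0]),np.arctan2(b[1,0],b[0,0]),np.arcsin(b[2,1])]))
if __name__=="__main__":
    st=env.state(); print("t",st["t"],"F",(Rz(-RACK[2])@st["force"]).round(1),cur(st),st["grip_width"],st["joints"].round(2))
    for a in sys.argv[1:]:
        v=[float(k) for k in a.split(",")]; r,s=row(*target(*v),st); print(v,", ".join(map(str,[*r,*s,1])))
E
python3 tgt.py 140,190,0,80 140,195,30 140,100,30
```

```text
t 7.425 F [-0.3  0.2 -1.6] (array([120.3, 279.2, 178.4]), 'th -0.1 yaw -4.7 roll -0.1') 0.05753464139903325 [0.43 0.69 0.58 1.68 0.14 0.54]
[140.0, 190.0, 0.0, 80.0] -0.002, -0.019, -0.08, -19.66, 3.18, -2.06, 1
[140.0, 195.0, 30.0] -0.526, 0.002, -0.084, -32.51, 5.16, -3.65, 1
[140.0, 100.0, 30.0] -0.526, 0.002, -0.084, -32.52, 7.6, 5.53, 1
```

>>> {"api": "apply_moves", "payload": {"series": [0,0,-0.02,-5,1.5,-2,1,0,0,-0.04,-10,2.5,-2,1,0,0,-0.06,-15,3,-2,1,-0.1,0,-0.08,-20,3.2,-2.1,1,-0.25,0,-0.084,-25,4,-2.8,1,-0.4,0,-0.084,-30,4.7,-3.3,1,-0.526,0,-0.084,-32.5,5.2,-3.6,1,-0.526,0,-0.084,-32.5,5.2,-3.6,1,-0.526,0,-0.084,-32.5,5.2,-3.6,1,-0.526,0,-0.084,-32.5,5.2,-3.6,1]}}

```text
t: 8.68
position: [0.6371, 0.0008, 0.1734]
tool_rot: [2.12, 2.034, 0.273]
force: [0.2, -0.8, -2.5]
grip_width: 0.0573
```

```bash
python3 tgt.py 110,95,30 100,82,30; python3 bf.py 2 "(270,160,410,270)" "(230,130,370,240)"
```

```text
t 8.675 F [ 0.3 -0.8 -2.5] (array([141.3, -48.9, 194.5]), 'th 30.0 yaw 0.1 roll -0.1') 0.05732405920772644 [ 0.01  0.13 -0.2   0.98 -0.01  0.05]
[110.0, 95.0, 30.0] -0.0, 0.001, 0.001, -0.11, -5.63, 8.78, 1
[100.0, 82.0, 30.0] -0.0, 0.001, 0.001, -0.11, -6.93, 9.77, 1
rack [ 0.4831  0.057  -0.0445] [ 0.5 -1.6  1.3 -1.   0.4  1.5  0.3 -0.6  1.6  1.8  0.6 -0.5]
8.775 [ 0.   0.4 -1.6]
[0.6212 0.0015 0.1942]
```

View pics/os2.png

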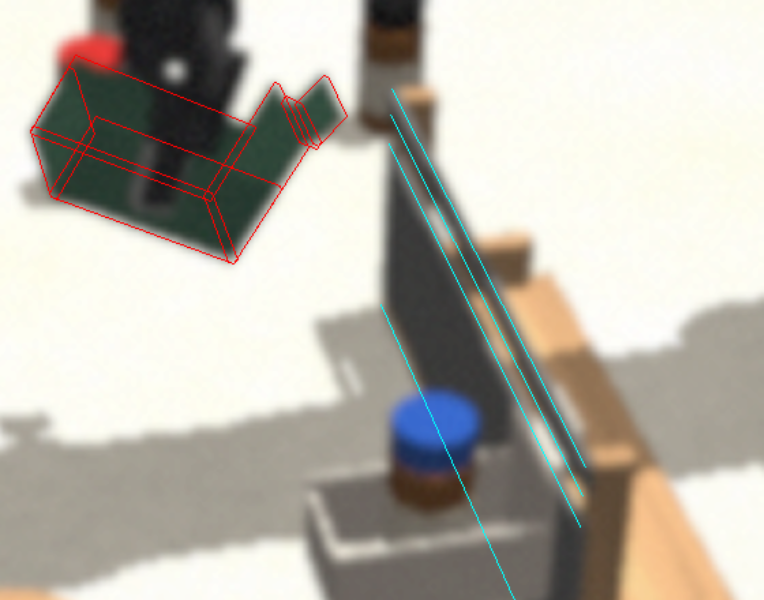

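View pics/ot2.png

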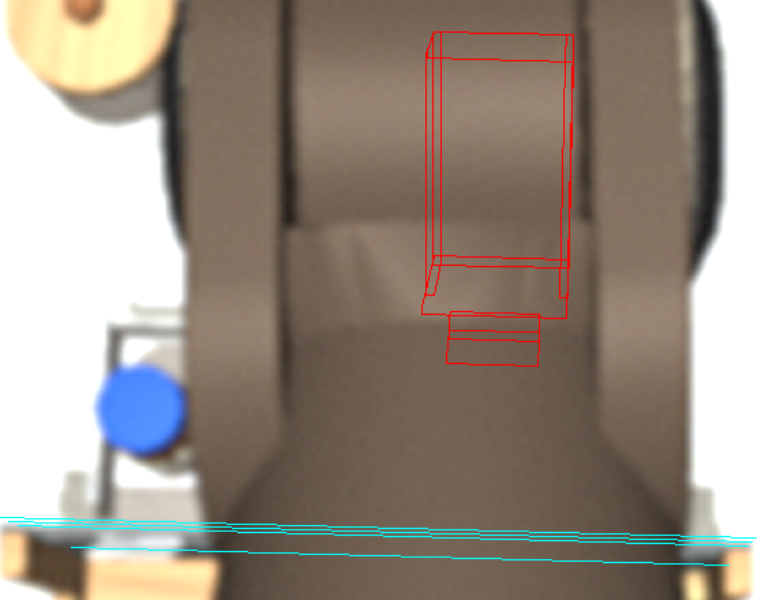

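>>> {"api": "apply_moves", "payload": {"series": [0,0,0,-0.1,-2,4,1,0,0,0,-0.1,-5.6,8.8,1,0,0,0,-0.1,-6.9,9.8,1,0,0,0,-0.1,-6.9,9.8,1,0,0,0,-0.1,-6.9,9.8,1]}}

```text
t: 9.5
position: [0.5978, 0.0015, 0.062]
tool_rot: [2.118, 2.033, 0.275]
force: [0.6, 0.8, -1.6]
grip_width: 0.0578
```

```bash
python3 tgt.py 90,82,30 86,82,30 82,82,30 78,82,30
```

```text
t 9.5 F [ 0.6  0.8 -1.6] (array([101.9, -50. ,  83. ]), 'th 30.1 yaw 0.1 roll -0.1') 0.05778452590166893 [ 0.01  0.11 -0.47  0.72 -0.01  0.05]
[90.0, 82.0, 30.0] 0.002, 0.001, 0.001, -0.0, -1.18, -0.22, 1
[86.0, 82.0, 30.0] 0.002, 0.001, 0.001, 0.0, -1.57, -0.32, 1
[82.0, 82.0, 30.0] 0.002, 0.001, 0.001, 0.0, -1.95, -0.43, 1
[78.0, 82.0, 30.0] 0.002, 0.001, 0.001, 0.0, -2.34, -0.54, 1
```

>>> {"api": "apply_moves", "payload": {"series": [0,0,0,0,-1.2,-0.2,1,0,0,0,0,-1.6,-0.3,1,0,0,0,0,-2,-0.4,1,0,0,0,0,-2.4,-0.6,1,0,0,0,0,-2.4,-0.6,1,0,0,0,0,-2.4,-0.6,1]}}

```text
t: 10.25
position: [0.578, 0.0024, 0.0652]
tool_rot: [2.113, 2.027, 0.286]
force: [11.0, -0.4, 0.8]
grip_width: 0.057
```

```bash
python3 tgt.py 90,82,30 ; python3 bf.py 3 "(300,170,400,250)"
```

```text
t 10.25 F [11.1  0.   0.8] (array([ 81.8, -49.8,  86. ]), 'th 30.7 yaw 0.1 roll -0.1') 0.05702231997497764 [ 0.01  0.07 -0.52  0.71 -0.01  0.05]
[90.0, 82.0, 30.0] 0.013, 0.001, 0.001, -0.02, 0.64, 0.62, 1
rack [ 0.4831  0.057  -0.0445] [ 0.5 -1.6  1.3 -1.   0.4  1.5  0.3 -0.6  1.6  1.8  0.6 -0.5]
10.35 [10.5  0.4  0.8]
[0.5618 0.0032 0.086 ]
```

View pics/os3.png

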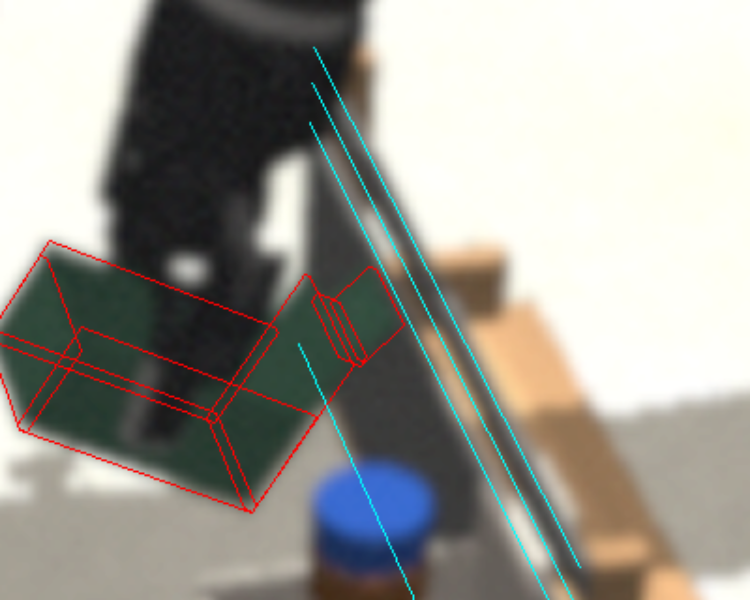

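```bash
python3 tgt.py 92,90,30 90,96,30
python3 - <<'E'
from plan import *
K=[(88,96.5,30),(82,101.5,30),(77,103.3,30),(74,105,30),(70,109,29.5),(66,109,28),(62,108,26),(60,101,20),(59,94,14),(57,88,9),(55,81,3.5),(53,77,0),(51.5,75.2,0)]
for a,b in zip(K[:-1],K[1:]):
    print(a,[round(clr(*(q:=np.array(a)+(np.array(b)-a)*s)[:2],np.radians(q[2])),1) for s in np.linspace(0,1,6)])
E
```

```text
t 10.4 F [11.3  0.6  1.3] (array([ 81.8, -49.8,  86. ]), 'th 30.7 yaw 0.1 roll -0.1') 0.05753847390194745 [ 0.01  0.07 -0.52  0.71 -0.01  0.05]
[92.0, 90.0, 30.0] 0.012, 0.001, 0.001, -0.02, 1.06, -0.09, 1
[90.0, 96.0, 30.0] 0.012, 0.001, 0.001, -0.02, 1.03, -0.72, 1
(88, 96.5, 30) [np.float64(7.5), np.float64(7.4), np.float64(7.2), np.float64(7.1), np.float64(6.9), np.float64(6.7)]
(82, 101.5, 30) [np.float64(6.7), np.float64(6.2), np.float64(5.7), np.float64(5.3), np.float64(4.8), np.float64(4.4)]
(77, 103.3, 30) [np.float64(4.4), np.float64(4.1), np.float64(3.9), np.float64(3.8), np.float64(3.5), np.float64(3.5)]
(74, 105, 30) [np.float64(3.5), np.float64(3.2), np.float64(3.2), np.float64(3.0), np.float64(2.9), np.float64(2.9)]
(70, 109, 29.5) [np.float64(2.9), np.float64(3.1), np.float64(3.4), np.float64(3.6), np.float64(3.5), np.float64(4.0)]
(66, 109, 28) [np.float64(4.0), np.float64(4.2), np.float64(4.5), np.float64(4.8), np.float64(5.0), np.float64(5.3)]
(62, 108, 26) [np.float64(5.3), np.float64(5.3), np.float64(5.3), np.float64(5.3), np.float64(5.4), np.float64(5.2)]
(60, 101, 20) [np.float64(5.2), np.float64(5.2), np.float64(5.2), np.float64(5.2), np.float64(5.0), np.float64(4.9)]
(59, 94, 14) [np.float64(4.9), np.float64(4.7), np.float64(4.7), np.float64(4.5), np.float64(4.2), np.float64(4.2)]
(57, 88, 9) [np.float64(4.2), np.float64(4.0), np.float64(4.0), np.float64(3.8), np.float64(3.5), np.float64(3.3)]
(55, 81, 3.5) [np.float64(3.3), np.float64(3.1), np.float64(3.1), np.float64(2.9), np.float64(2.9), np.float64(2.7)]
(53, 77, 0) [np.float64(2.7), np.float64(2.8), np.float64(2.2), np.float64(2.0), np.float64(1.5), np.float64(1.2)]
```

>>> {"api": "apply_moves", "payload": {"series": [0.012,0,0,0,1.1,-0.1,1,0.012,0,0,0,1.1,-0.1,1,0.012,0,0,0,1,-0.7,1,0.012,0,0,0,1,-0.7,1]}}

```text
t: 10.9
position: [0.585, 0.0021, 0.0748]
tool_rot: [2.12, 2.034, 0.274]
force: [-0.2, 0.4, -1.5]
grip_width: 0.0572
```

```bash
python3 tgt.py 88,96.5,30 82,101.5,30 77,103.3,30 74,105,30 70,109,29.5 66,109,28;python3 bf.py 4 "(300,170,400,250)"
```

```text
t 10.9 F [-0.2  0.3 -1.5] (array([ 89.1, -49.9,  95.8]), 'th 30.0 yaw 0.1 roll -0.1') 0.057244625713571466 [ 0.01  0.08 -0.47  0.75 -0.01  0.05]
[88.0, 96.5, 30.0] 0.0, 0.001, 0.001, -0.01, -0.09, -0.09, 1
[82.0, 101.5, 30.0] 0.0, 0.001, 0.001, -0.01, -0.54, -0.73, 1
[77.0, 103.3, 30.0] 0.0, 0.001, 0.001, -0.01, -0.97, -1.04, 1
[74.0, 105.0, 30.0] 0.0, 0.001, 0.001, -0.01, -1.22, -1.28, 1
[70.0, 109.0, 29.5] 0.009, 0.001, 0.001, -0.01, -1.52, -1.77, 1
[66.0, 109.0, 28.0] 0.035, 0.001, 0.001, -0.01, -1.97, -1.85, 1
rack [ 0.4831  0.057  -0.0445] [ 0.5 -1.6  1.3 -1.   0.4  1.5  0.3 -0.6  1.6  1.8  0.6 -0.5]
11.0 [ 0.2  0.4 -1.5]
[0.5693 0.0028 0.0956]
```

View pics/os4.png

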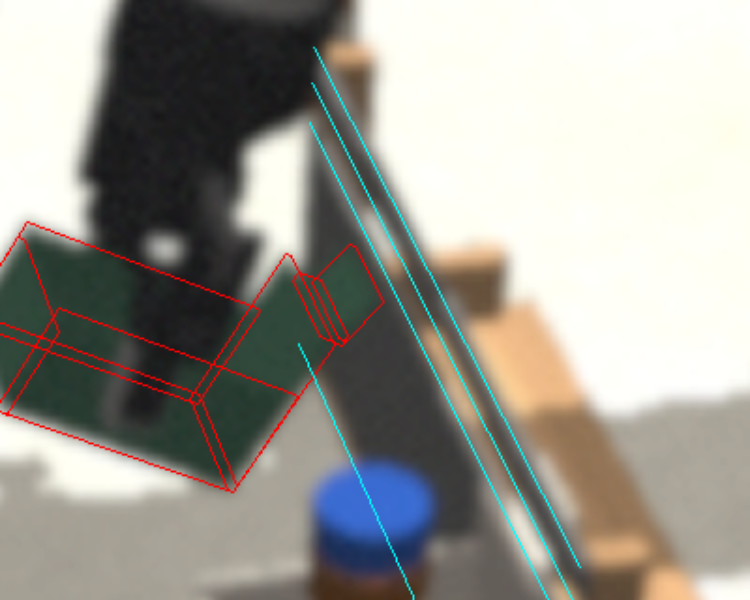

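>>> {"api": "apply_moves", "payload": {"series": [0,0,0,0,-0.25,-0.3,1,0,0,0,0,-0.55,-0.75,1,0,0,0,0,-0.8,-0.9,1,0,0,0,0,-1,-1.05,1,0,0,0,0,-1,-1.05,1]}}

```text
t: 11.68
position: [0.5727, 0.0026, 0.0821]
tool_rot: [2.12, 2.034, 0.274]
force: [0.2, 0.7, -2.6]
grip_width: 0.0574
```

```bash
python3 tgt.py 74,105,30 72,107,30 70,109,29.5 68,109.5,29 66,109,28;python3 bf.py 5 "(300,170,400,250)"
```

```text
t 11.675 F [ 0.1  0.7 -2.6] (array([ 76.8, -49.9, 103.1]), 'th 30.0 yaw 0.1 roll -0.1') 0.05735728361701567 [ 0.01  0.05 -0.49  0.76 -0.01  0.05]
[74.0, 105.0, 30.0] 0.0, 0.001, 0.001, -0.01, -0.22, -0.25, 1
[72.0, 107.0, 30.0] 0.0, 0.001, 0.001, -0.01, -0.36, -0.5, 1
[70.0, 109.0, 29.5] 0.009, 0.001, 0.001, -0.01, -0.53, -0.74, 1
[68.0, 109.5, 29.0] 0.018, 0.001, 0.001, -0.01, -0.73, -0.83, 1
[66.0, 109.0, 28.0] 0.035, 0.001, 0.001, -0.01, -0.98, -0.82, 1
rack [ 0.4831  0.057  -0.0445] [ 0.5 -1.6  1.3 -1.   0.4  1.5  0.3 -0.6  1.6  1.8  0.6 -0.5]
11.775 [-0.3 -0.3 -2. ]
[0.557  0.0033 0.1031]
```

View pics/os5.png

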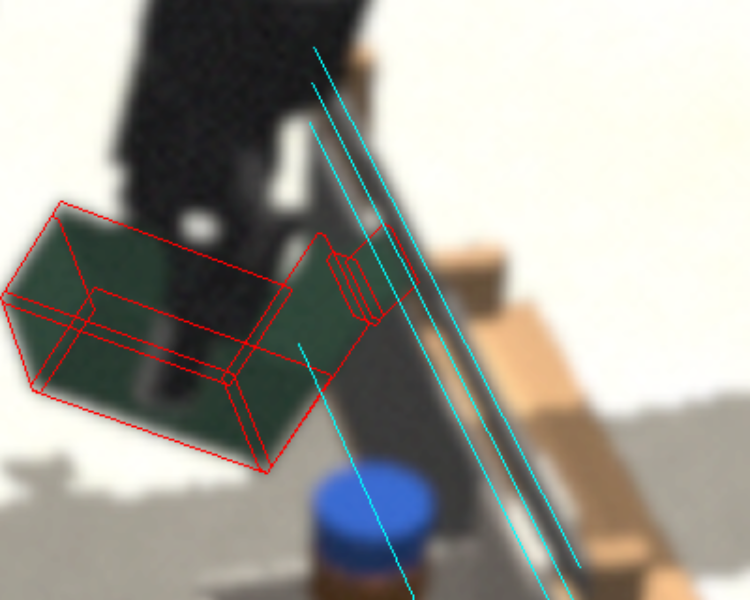

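Tip is in the groove with no contact force. Continue.

>>> {"api": "apply_moves", "payload": {"series": [0,0,0,0,-0.2,-0.25,1,0,0,0,0,-0.36,-0.5,1,0.009,0,0,0,-0.53,-0.74,1,0.009,0,0,0,-0.53,-0.74,1]}}

```text
t: 12.32
position: [0.5661, 0.0029, 0.0881]
tool_rot: [2.125, 2.038, 0.266]
force: [-0.5, 0.2, -1.5]
grip_width: 0.0574
```

```bash
python3 tgt.py 70,109,29.5 66,109,28 62,108,26 60,101,20;python3 bf.py 6 "(300,170,400,250)"
```

```text
t 12.325 F [-0.5  0.1 -1.5] (array([ 70.4, -49.9, 109.3]), 'th 29.5 yaw 0.1 roll -0.1') 0.05744299880335364 [ 0.01  0.04 -0.48  0.79 -0.01  0.05]
[70.0, 109.0, 29.5] 0.0, 0.001, 0.001, -0.01, -0.04, 0.02, 1
[66.0, 109.0, 28.0] 0.027, 0.001, 0.001, -0.01, -0.49, -0.06, 1
[62.0, 108.0, 26.0] 0.062, 0.001, 0.001, -0.01, -0.99, -0.03, 1
[60.0, 101.0, 20.0] 0.166, 0.001, 0.001, -0.01, -1.63, 0.67, 1
rack [ 0.4831  0.057  -0.0445] [ 0.5 -1.6  1.3 -1.   0.4  1.5  0.3 -0.6  1.6  1.8  0.6 -0.5]
12.425 [-0.2  0.2 -1.5]
[0.5502 0.0036 0.109 ]
```

View pics/os6.png

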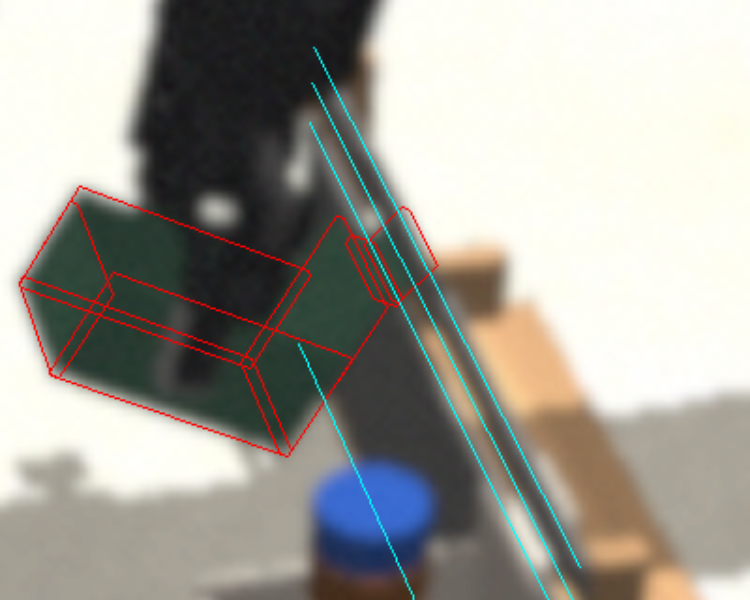

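The lip has passed into the groove freely; continue inward and begin the swing.

>>> {"api": "apply_moves", "payload": {"series": [0.014,0,0,0,-0.25,-0.02,1,0.027,0,0,0,-0.5,-0.05,1,0.045,0,0,0,-0.75,-0.05,1,0.062,0,0,0,-1,-0.03,1,0.062,0,0,0,-1,-0.03,1]}}

```text
t: 13.1
position: [0.5563, 0.0033, 0.0854]
tool_rot: [2.161, 2.073, 0.204]
force: [-0.2, 0.1, -1.5]
grip_width: 0.0569
```

```bash
python3 tgt.py 62,108,26 61,104.5,23 60,101,20 59,94,14 57,88,9
```

```text
t 13.1 F [-0.2  0.1 -1.5] (array([ 62. , -49.9, 107.5]), 'th 25.9 yaw 0.1 roll -0.1') 0.056857018242503846 [ 0.01  0.07 -0.44  0.86 -0.01  0.05]
[62.0, 108.0, 26.0] -0.001, 0.001, 0.001, -0.01, 0.02, -0.05, 1
[61.0, 104.5, 23.0] 0.051, 0.001, 0.001, -0.01, -0.28, 0.32, 1
[60.0, 101.0, 20.0] 0.103, 0.001, 0.001, -0.01, -0.58, 0.69, 1
[59.0, 94.0, 14.0] 0.208, 0.001, 0.002, -0.01, -1.08, 1.41, 1
[57.0, 88.0, 9.0] 0.295, 0.001, 0.002, -0.01, -1.62, 1.99, 1
```

>>> {"api": "apply_moves", "payload": {"series": [0.051,0,0,0,-0.28,0.32,1,0.103,0,0,0,-0.58,0.69,1,0.155,0,0,0,-0.83,1.05,1,0.208,0,0,0,-1.08,1.41,1,0.25,0,0,0,-1.35,1.7,1,0.295,0,0,0,-1.6,2,1,0.295,0,0,0,-1.6,2,1]}}

```text
t: 13.98
position: [0.545, 0.0038, 0.0619]
tool_rot: [-2.213, -2.123, 0.106]
force: [-0.5, -0.5, -2.1]
grip_width: 0.0571
```

```bash
python3 tgt.py 57,88,9 56,84.5,6.3 55,81,3.5 53,77,0 52,75,0;python3 bf.py 7 "(300,170,400,250)"
```

```text
t 13.975 F [-0.5 -0.5 -2.1] (array([ 57.7, -49.9,  87.3]), 'th 9.0 yaw 0.1 roll -0.1') 0.05714397239013934 [ 0.    0.3  -0.21  1.17  0.01  0.05]
[57.0, 88.0, 9.0] -0.0, 0.001, 0.002, -0.01, -0.08, -0.07, 1
[56.0, 84.5, 6.3] 0.047, 0.002, 0.002, -0.01, -0.26, 0.34, 1
[55.0, 81.0, 3.5] 0.096, 0.002, 0.002, -0.01, -0.45, 0.73, 1
[53.0, 77.0, 0.0] 0.157, 0.002, 0.002, -0.01, -0.76, 1.19, 1
[52.0, 75.0, 0.0] 0.157, 0.002, 0.002, -0.01, -0.84, 1.4, 1
rack [ 0.4831  0.057  -0.0445] [ 0.5 -1.6  1.3 -1.   0.4  1.5  0.3 -0.6  1.6  1.8  0.6 -0.5]
14.075 [ 0.   0.4 -2.8]
[0.5374 0.0041 0.0879]
```

View pics/os7.png

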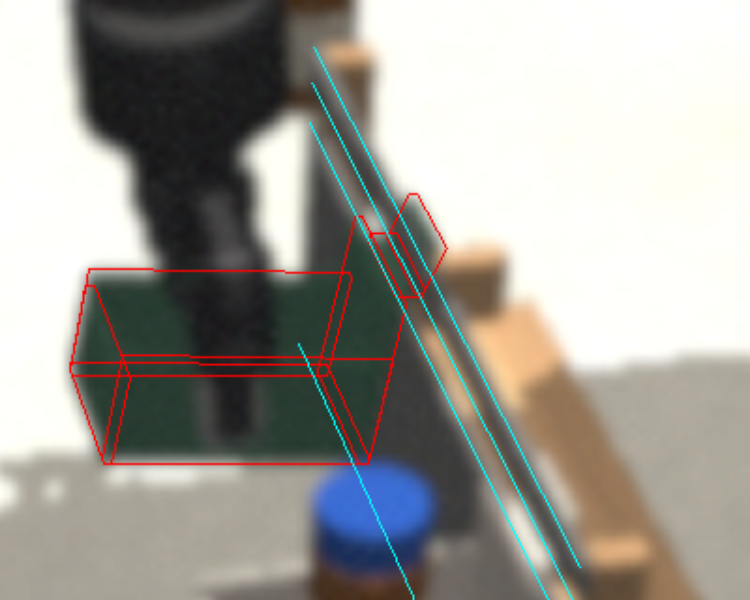

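>>> {"api": "apply_moves", "payload": {"series": [0.047,0,0,0,-0.26,0.34,1,0.096,0,0,0,-0.45,0.73,1,0.157,0,0,0,-0.76,1.19,1,0.157,0,0,0,-0.84,1.4,1,0.157,0,0,0,-0.84,1.4,1]}}

```text
t: 14.75
position: [0.5347, 0.0042, 0.0497]
tool_rot: [-2.126, -2.04, 0.26]
force: [-1.1, -0.1, -1.2]
grip_width: 0.0571
```

```bash
python3 tgt.py 52,75,0 51.5,73.5,-2 51.5,73,-3 52,72,-4;python3 bf.py 8 "(300,170,400,250)"
```

```text
t 14.75 F [-1.  -0.1 -1.2] (array([ 51.4, -49.9,  75.9]), 'th 0.2 yaw 0.1 roll -0.1') 0.057140767938126155 [ 0.    0.41 -0.1   1.31  0.01  0.04]
[52.0, 75.0, 0.0] 0.003, 0.002, 0.002, -0.01, 0.07, 0.07, 1
[51.5, 73.5, -2.0] 0.038, 0.002, 0.002, -0.01, -0.03, 0.26, 1
[51.5, 73.0, -3.0] 0.055, 0.002, 0.002, -0.01, -0.06, 0.33, 1
[52.0, 72.0, -4.0] 0.073, 0.002, 0.002, -0.01, -0.03, 0.42, 1
rack [ 0.4831  0.057  -0.0445] [ 0.5 -1.6  1.3 -1.   0.4  1.5  0.3 -0.6  1.6  1.8  0.6 -0.5]
14.85 [-0.5 -0.7 -3.2]
[0.5314 0.0044 0.0763]
```

View pics/os8.png

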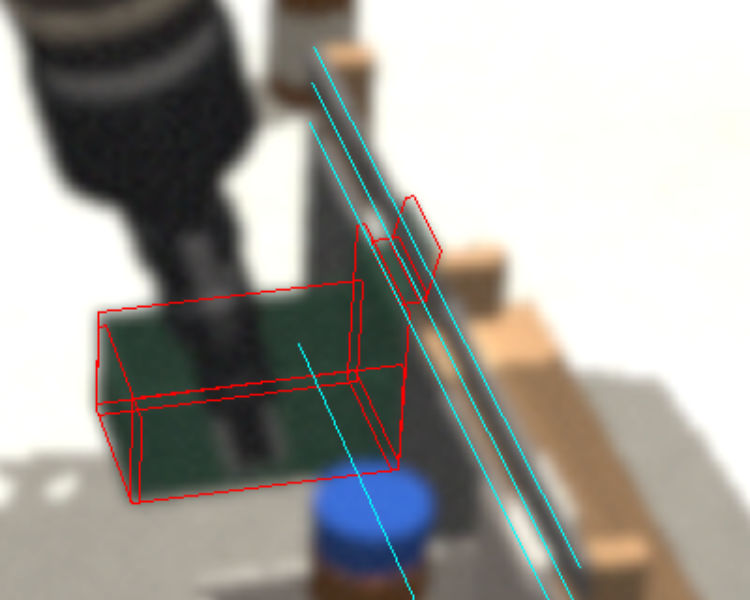

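>>> {"api": "apply_moves", "payload": {"series": [0.038,0,0,0,0,0.26,1,0.055,0,0,0,-0.06,0.33,1,0.07,0,0,0,-0.06,0.4,1,0.07,0,0,0,-0.06,0.45,1,0.07,0,0,0,-0.06,0.45,1]}}

```text
t: 15.52
position: [0.5335, 0.0043, 0.0459]
tool_rot: [-2.085, -2.001, 0.325]
force: [2.5, 0.4, -3.3]
grip_width: 0.0572
```

```bash
python3 tgt.py 52,70,-4; python3 bf.py 9 "(300,170,400,250)"
```

```text
t 15.525 F [ 2.4  0.5 -3.3] (array([ 52. , -49.9,  72.2]), 'th -3.8 yaw 0.1 roll -0.1') 0.05722552032313497 [ 0.    0.47 -0.04  1.39  0.01  0.04]
[52.0, 70.0, -4.0] 0.004, 0.002, 0.002, -0.01, 0.06, 0.21, 1
rack [ 0.4831  0.057  -0.0445] [ 0.5 -1.6  1.3 -1.   0.4  1.5  0.3 -0.6  1.6  1.8  0.6 -0.5]
15.625 [ 2.6 -0.4 -3.7]
[0.532  0.0044 0.0723]
```

View pics/os9.png

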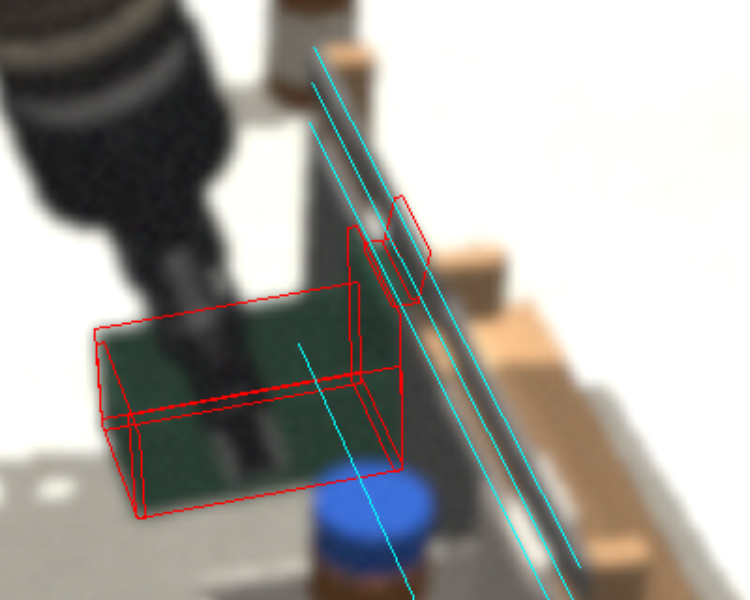

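>>> {"api": "apply_moves", "payload": {"series": [0,0,0,0,0.05,0.2,1,0,0,0,0,0.05,0.2,1,0,0,0,0,0.05,0.2,0.3,0,0,0,0,0.05,0.2,0,0,0,0,0,0.05,0.2,0,0,0,0,0,0.05,0.2,0]}}

```text
t: 16.42
position: [0.5332, 0.0043, 0.0439]
tool_rot: [-2.085, -2.001, 0.325]
force: [0.7, 0.4, 0.5]
grip_width: 0.0853
```

```bash
python3 tgt.py; python3 bf.py 10 "(300,170,400,250)"
```

```text
t 16.425 F [0.7 0.4 0.5] (array([ 51.7, -49.9,  70.2]), 'th -3.8 yaw 0.1 roll -0.1') 0.0853007259071135 [ 0.    0.47 -0.04  1.38  0.01  0.04]
rack [ 0.4831  0.057  -0.0445] [ 0.5 -1.6  1.3 -1.   0.4  1.5  0.3 -0.6  1.6  1.8  0.6 -0.5]
16.525 [-0.4 -0.1  0.4]
[0.5317 0.0044 0.0703]
```

View pics/os10.png

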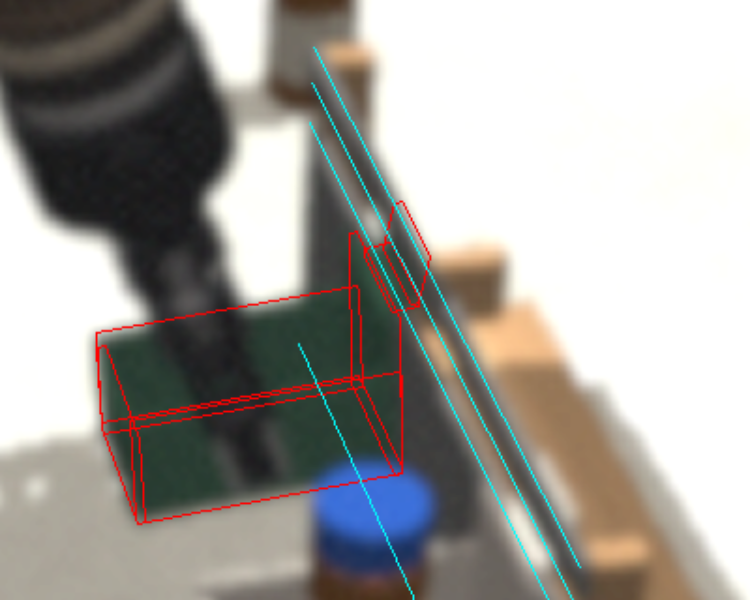

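>>> {"api": "apply_moves", "payload": {"series": [0,0,0,0,0,-2,0,0,0,0,0,0,-6,0,0,0,0,0,0,-11,0,0,0,0,0,0,-15,0,0,0,0,6,0,-17,0,0,0,0,12,0,-17,0,0,0,0,18,0,-17,0,0,0,0,18,0,-17,0]}}

```text
t: 17.58
position: [0.5942, 0.1858, 0.2046]
tool_rot: [-2.079, -2.006, 0.326]
force: [0.3, -0.6, -0.1]
grip_width: 0.0851
```

Run:
```python
from h import *
st=env.state(); print(st)
p=env.grab_frame("side"); crop(p,(260,150,400,260),"s11.png")
p=env.grab_frame("top"); crop(p,(230,150,480,280),"t11.png")
```

```text
{'t': 17.575, 'joints': array([0.25846997, 0.60225224, 0.52438886, 1.80346436, 0.09405594,
       0.27924628]), 'qvel': array([-0.06216426, -0.01906152, -0.02272014,  0.0009364 , -0.04019117,
       -0.02483815]), 'joint_torque': array([  2.61231892, -69.45743322,  32.72963762,   2.97689661,
         0.65212782,   0.20164796]), 'position': array([0.59423091, 0.18581121, 0.20456941]), 'tool_rot': array([-2.07904119, -2.00649675,  0.32608827]), 'force': array([ 0.26156269, -0.63926016, -0.12039326]), 'torque': array([-0.02004774, -0.30987376, -0.04810353]), 'grip_width': 0.08513698934468057}
```

View pics/s11.png

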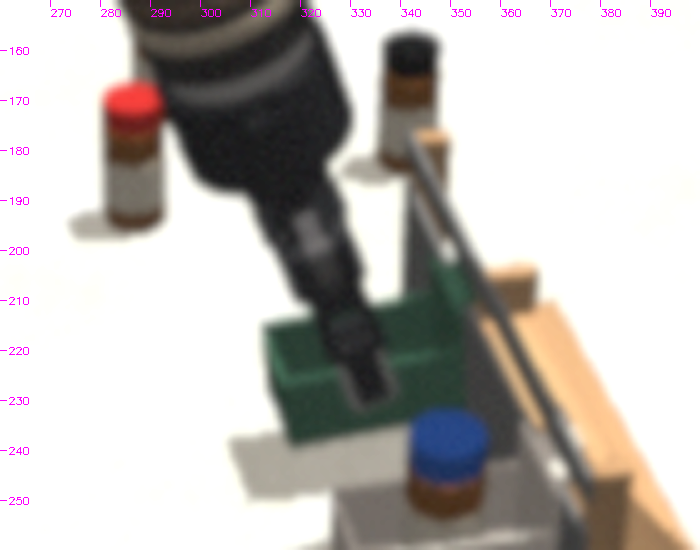

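View pics/t11.png

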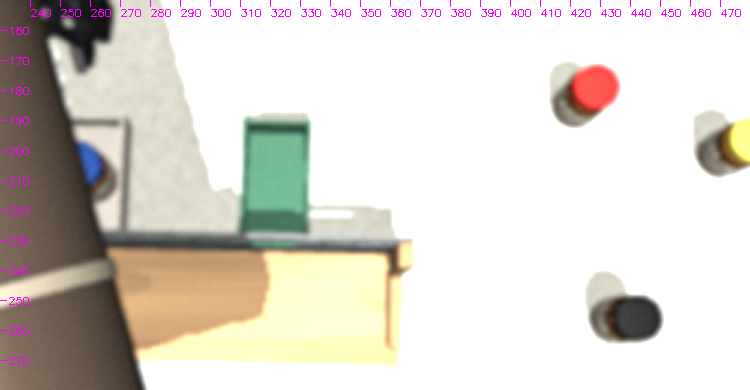

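```bash
cat > jar.py <<'E'
from h import *
from fit import sil,BP
from scipy.optimize import minimize
S=env.grab_frame("side"); T=env.grab_frame("top")
def circ(x,y,z,r,n=40): a=np.linspace(0,2*np.pi,n,endpoint=False); return np.c_[x+r*np.cos(a),y+r*np.sin(a),np.full(n,z)]
up=lambda p:cv2.resize(p["img"].astype(np.float32),None,fx=4,fy=4,interpolation=cv2.INTER_LINEAR)
def lidm(p,b):
    i=up(p); m=((i[...,0]>60)&(i[...,1]<.45*i[...,0])&(i[...,2]<.45*i[...,0])).astype(np.uint8); k=np.zeros_like(m); k[b[1]*4:b[3]*4,b[0]*4:b[2]*4]=1; return m&k
def iou(a,b): return (a&b).sum()/max((a|b).sum(),1)
def nm(f,q0,d):
    q0=np.array(q0); return minimize(f,q0,method="Nelder-Mead",options=dict(initial_simplex=np.vstack([q0,q0+np.diag(d)]),xatol=1e-4,fatol=1e-4))
if __name__=="__main__":
    # red lid: top view only top disc (+side of lid); side view lid may be partly hidden
    L={id(S):lidm(S,(275,160,300,182)),id(T):lidm(T,(415,165,442,195))}
    lid=lambda q:[np.vstack([circ(q[0],q[1],.072,.0195),circ(q[0],q[1],.09,.0195)])]
    for cs in((T,),(S,),(S,T)):
        r=nm(lambda q:sum(1-iou(sil(c,lid(q)),L[id(c)]) for c in cs),[.605,-.265],[.01,.01]); print("jar",r.x.round(4),r.fun.round(3))
    # bin from top
    i=up(T); g=(i[...,1]-i[...,0])/(i.sum(2)+1); m=((g>.015)&(i[...,0]<110)).astype(np.uint8); k=np.zeros_like(m); k[182*4:240*4,300*4:340*4]=1; m&=k
    h=cv2.convexHull(np.argwhere(m)[:,::-1].astype(np.int32)); print("bin px",m.sum()/16,h.reshape(-1,2).min(0)/4,h.reshape(-1,2).max(0)/4)
    def bs(q):
        Rb=frame(q[2],np.radians(-4)); return [(X-[0,0,.035])@Rb.T+[q[0],q[1],.0705] for X in BP[:5]]
    r=nm(lambda q:1-iou(sil(T,bs(q)),m),[.532,.0045,-.044],[.005,.005,.03]); print("bin",r.x.round(4),r.fun.round(3), "rack est:",(Rz(RACK[2])@[.052,-.05,0]+[*RACK[:2],0]).round(4))
E
python3 jar.py
```

```text
rack [ 0.4831  0.057  -0.0445] [ 0.5 -1.6  1.3 -1.   0.4  1.5  0.3 -0.6  1.6  1.8  0.6 -0.5]
jar [ 0.6001 -0.2605] 0.227
jar [ 0.5993 -0.261 ] 0.294
jar [ 0.6018 -0.2618] 0.524
bin px 926.6875 [304.25 189.5 ] [333.25 232.75]
bin [ 0.5302  0.0049 -0.0215] 0.106 rack est: [0.532  0.0043 0.    ]
```

```bash
cat > jt.py <<'E'
from h import *
import sys
st=env.state(); print("t",st["t"],st["position"].round(4),"F",st["force"].round(1),st["grip_width"].round(4),st["joints"].round(2))
Rt=tool_from_bin(frame(RACK[2],0),a=0)
for a in sys.argv[1:]:
    v=eval(a); r,s=row(Rt,v,st); print(v,", ".join(map(str,[*r,*s])))
E
python3 jt.py .6,-.261,.2 .6,-.261,.12 .6,-.261,.049
```

```text
Traceback (most recent call last):
  File "jt.py", line 3, in <module>
    st=env.state(); print("t",st["t"],st["position"].round(4),"F",st["force"].round(1),st["grip_width"].round(4),st["joints"].round(2))
                                                                                       ^^^^^^^^^^^^^^^^^^^^^^
AttributeError: 'float' object has no attribute 'round'
```

```bash
sed -i 's/st\["grip_width"\].round(4)/round(st["grip_width"],4)/' jt.py
python3 jt.py .6,-.261,.2 .6,-.261,.12 .6,-.261,.049
```

```text
t 17.875 [0.5948 0.1803 0.2055] F [-0.   0.5  0.2] 0.0856 [0.25 0.6  0.52 1.8  0.09 0.28]
(0.6, -0.261, 0.2) -0.323, -0.001, 0.0, -44.07, 2.46, -0.29
(0.6, -0.261, 0.12) -0.323, -0.001, 0.0, -44.08, 5.0, 7.3
(0.6, -0.261, 0.049) -0.323, -0.001, 0.0, -44.08, 7.26, 14.03
```

>>> {"api": "apply_moves", "payload": {"series": [-0.1,0,0,-6,0.5,-0.3,0,-0.2,0,0,-12,1,-0.3,0,-0.323,0,0,-18,1.5,-0.3,0,-0.323,0,0,-24,2,-0.3,0,-0.323,0,0,-30,2.5,-0.3,0,-0.323,0,0,-36,2.5,-0.3,0,-0.323,0,0,-41,2.5,-0.3,0,-0.323,0,0,-44.1,2.5,-0.3,0,-0.323,0,0,-44.1,2.5,-0.3,0,-0.323,0,0,-44.1,5,7.3,0,-0.323,0,0,-44.1,5,7.3,0,-0.323,0,0,-44.1,5,7.3,0]}}

```text
t: 19.38
position: [0.5991, -0.2604, 0.1193]
tool_rot: [-2.266, -2.171, 0.001]
force: [-0.6, 0.0, 0.2]
grip_width: 0.0855
```

```bash
python3 jt.py .6,-.261,.049
python3 - <<'E'
from h import *
p=env.grab_frame("side"); crop(p,(250,120,350,210),"s12.png")
st=env.state(); Rt=R.from_rotvec(st["tool_rot"]).as_matrix()
for s in(1,-1): print(proj(p,st["position"]+Rt@[s*.05,0,-.013]))
p=env.grab_frame("top"); crop(p,(380,130,480,220),"t12.png")
E
```

```text
t 19.375 [ 0.5991 -0.2604  0.1193] F [-0.6  0.   0.2] 0.0855 [-0.41  0.39  0.06  1.24  0.   -0.37]
(0.6, -0.261, 0.049) -0.003, -0.002, 0.001, -0.07, 0.12, 7.03
[[289.69784508 164.54259982]]
[[284.02910597 149.02860449]]
```

View pics/s12.png

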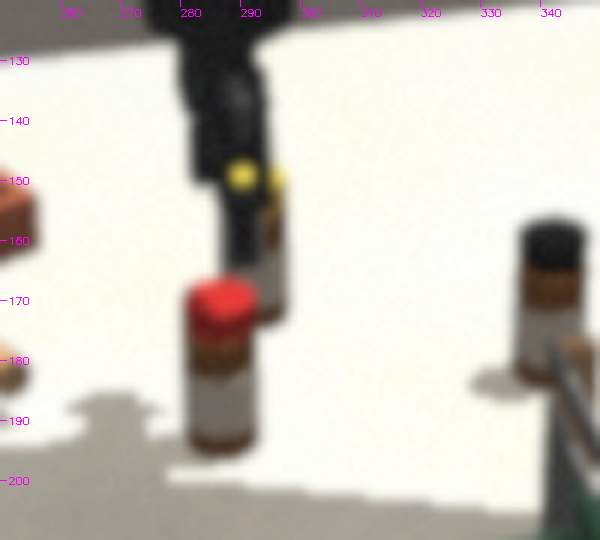

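View pics/t12.png

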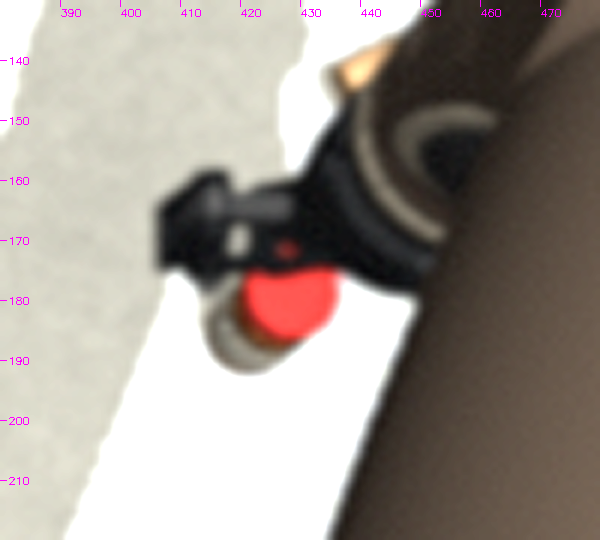

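```bash
cat > jb.py <<'E'
from h import *
from jar import circ
p=env.grab_frame("side")
for q in((.6,-.261),(.6,-.255),(.605,-.261)):
    X=np.vstack([circ(*q,.09,.0195),circ(*q,0,.02)]); u=proj(p,X); print(q,u.min(0).round(1),u.max(0).round(1))
i=p["img"].astype(int).sum(2)
for r in(190,186,180,172): print(r,i[r,274:300])
print(i[160:202,287])
E
python3 jb.py|grep -v rack
```

```text
(0.6, -0.261) [280.9 165.9] [294.  196.7]
(0.6, -0.255) [281.3 166.8] [294.4 197.7]
(0.605, -0.261) [279.3 166.1] [292.5 196.9]
190 [423 453 463 468 464 434 352 248 193 192 193 193 192 193 194 194 196 205
 268 372 446 467 470 471 472 473]
186 [447 460 468 470 468 435 351 252 202 192 192 194 194 192 194 198 201 219
 286 386 447 468 469 471 471 472]
180 [473 471 472 471 464 422 313 184 110  87  89  90  89  86  89  95 107 163
 287 405 458 472 472 471 471 472]
172 [471 467 467 466 460 415 299 174 122 124 156 167 178 179 165 155 138 123
 112 115 110 123 174 281 398 454]
[126 134 151 174 205 224 227 225 218 219 219 208 179 135 109 104 109 119
 106  96  86  96 119 158 182 193 192 194 192 192 193 186 157 126 108 153
 271 390 447 438 374 314]
```

```bash
python3 jt.py .602,-.262,.049
```

```text
t 19.725 [ 0.6007 -0.2614  0.1215] F [-0.3  0.8 -0.4] 0.0856 [-0.41  0.39  0.06  1.24  0.   -0.37]
(0.602, -0.262, 0.049) 0.002, -0.0, 0.0, -0.06, 0.12, 7.25
```

>>> {"api": "apply_moves", "payload": {"series": [0,0,0,0,0.1,2.5,0,0,0,0,0,0.1,5,0,0,0,0,0,0.1,7.2,0,0,0,0,0,0.1,7.2,0,0,0,0,0,0.1,7.2,0]}}

```text
t: 20.35
position: [0.6025, -0.2617, 0.0508]
tool_rot: [2.267, 2.171, 0.003]
force: [-0.2, 0.2, -0.2]
grip_width: 0.0853
```

```bash
python3 jt.py .602,-.262,.049;  python3 - <<'E'
from h import *
p=env.grab_frame("side"); crop(p,(250,120,350,210),"s13.png")
E
```

```text
t 20.35 [ 0.6025 -0.2617  0.0508] F [-0.2  0.2 -0.2] 0.0853 [-0.41  0.42 -0.05  1.1   0.   -0.37]
(0.602, -0.262, 0.049) 0.003, 0.0, 0.0, -0.03, -0.05, 0.18
```

View pics/s13.png

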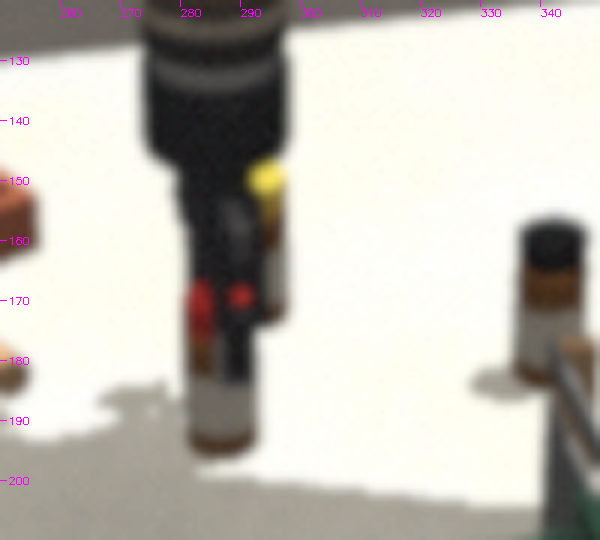

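>>> {"api": "apply_moves", "payload": {"series": [0,0,0,0,0,0.2,0,0,0,0,0,0,0.2,0.5,0,0,0,0,0,0.2,1,0,0,0,0,0,0.2,1,0,0,0,0,0,0.2,1,0,0,0,0,0,0.2,1]}}

```text
t: 21.15
position: [0.603, -0.262, 0.0495]
tool_rot: [2.266, 2.17, 0.004]
force: [0.3, -0.4, 2.4]
grip_width: 0.0382
```

```bash
python3 jt.py .602,-.262,.2 .62,-.1,.23 .54,.0045,.23 .54,.0045,.15
```

```text
t 21.15 [ 0.603  -0.262   0.0495] F [ 0.3 -0.4  2.4] 0.0382 [-0.41  0.42 -0.05  1.09  0.   -0.37]
(0.602, -0.262, 0.2) 0.005, 0.001, 0.0, -0.02, -0.03, -15.05
(0.62, -0.1, 0.23) 0.005, 0.001, 0.0, 16.24, 1.09, -18.06
(0.54, 0.0045, 0.23) 0.005, 0.001, 0.0, 26.33, -7.36, -18.11
(0.54, 0.0045, 0.15) 0.005, 0.001, 0.0, 26.34, -7.39, -10.11
```

```bash
cat > pl.py <<'E'
from h import *
import sys
st=env.state(); print("t",st["t"],st["position"].round(4),"F",st["force"].round(1),round(st["grip_width"],4),st["joints"].round(2))
Rb=frame(RACK[2],np.radians(-4)); c=np.array([.531,.0046,.0705]); Rt=tool_from_bin(Rb,a=0)
R0=R.from_rotvec(st["tool_rot"]).as_matrix(); d=Rb.T@(st["position"]-c)*1000; print("TCP in bin mm: x %.1f y %.1f base-above-floor %.1f"%(d[0],d[1],d[2]-17.5))
for a in sys.argv[1:]:
    v=eval(a); r,s=row(Rt,c+Rb@(np.array([v[0],v[1],v[2]+17.5])/1000),st); print(v,", ".join(map(str,[*r,*s,1])))
E
python3 pl.py 60,-100,160 3,0,160 3,0,90
```

```text
t 21.15 [ 0.603  -0.262   0.0495] F [ 0.3 -0.4  2.4] 0.0382 [-0.41  0.42 -0.05  1.09  0.   -0.37]
TCP in bin mm: x 84.8 y -263.2 base-above-floor -32.6
(60, -100, 160) 0.074, 0.001, 0.0, 16.3, -1.03, -19.41, 1
(3, 0, 160) 0.074, 0.001, 0.0, 26.3, -6.71, -19.85, 1
(3, 0, 90) 0.074, 0.001, 0.0, 26.31, -7.23, -12.87, 1
```

>>> {"api": "apply_moves", "payload": {"series": [0,0,0,0,0,-2,1,0,0,0,0,0,-6,1,0,0,0,0,0,-12,1,0,0,0,0,0,-17,1,0,0,0,0,0,-18,1]}}

```text
t: 21.78
position: [0.6032, -0.2621, 0.2334]
tool_rot: [2.262, 2.167, 0.007]
force: [0.5, 0.0, -2.4]
grip_width: 0.0381
```

```bash
python3 pl.py 60,-100,160 3,0,140 3,0,90;  python3 - <<'E'
from h import *
p=env.grab_frame("side"); crop(p,(250,80,350,200),"s14.png")
E
```

```text
t 21.775 [ 0.6032 -0.2621  0.2334] F [ 0.5  0.  -2.4] 0.0381 [-0.41  0.38  0.29  1.47  0.   -0.37]
TCP in bin mm: x 72.2 y -263.3 base-above-floor 150.8
(60, -100, 160) 0.08, 0.003, 0.0, 16.33, -1.14, -1.06, 1
(3, 0, 140) 0.08, 0.003, 0.0, 26.34, -6.97, 0.45, 1
(3, 0, 90) 0.08, 0.003, 0.0, 26.35, -7.37, 5.44, 1
```

View pics/s14.png

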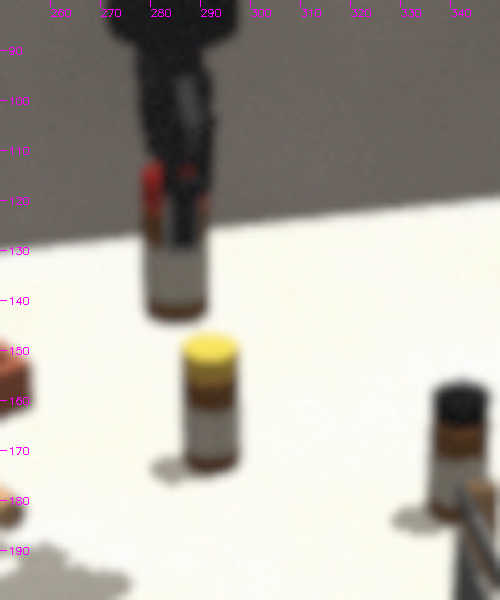

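>>> {"api": "apply_moves", "payload": {"series": [0.02,0,0,5,-0.3,-0.5,1,0.04,0,0,10,-0.6,-0.8,1,0.06,0,0,15,-1,-1,1,0.08,0,0,20,-3,-0.5,1,0.08,0,0,24,-5,0,1,0.08,0,0,26.3,-7,0.4,1,0.08,0,0,26.3,-7,0.4,1,0.08,0,0,26.3,-7.2,3,1,0.08,0,0,26.3,-7.4,5.4,1,0.08,0,0,26.3,-7.4,5.4,1]}}

```text
t: 23.08
position: [0.5393, 0.0031, 0.1741]
tool_rot: [-2.23, -2.134, 0.086]
force: [0.0, 0.2, -0.1]
grip_width: 0.0384
```

```bash
python3 pl.py 3,0,70 3,0,60 3,0,45 3,0,20 3,0,5;  python3 - <<'E'
from h import *
p=env.grab_frame("side"); crop(p,(290,150,370,245),"s15.png")
E
```

```text
t 23.075 [0.5393 0.0031 0.1741] F [ 0.   0.2 -0.1] 0.0384 [ 0.01  0.22 -0.05  1.37  0.    0.05]
TCP in bin mm: x 1.1 y -1.1 base-above-floor 86.5
(3, 0, 70) -0.007, 0.003, -0.001, 0.11, 0.2, 1.65, 1
(3, 0, 60) -0.007, 0.003, -0.001, 0.12, 0.21, 2.65, 1
(3, 0, 45) -0.007, 0.003, -0.001, 0.12, 0.22, 4.15, 1
(3, 0, 20) -0.007, 0.003, -0.001, 0.13, 0.24, 6.65, 1
(3, 0, 5) -0.007, 0.003, -0.001, 0.13, 0.25, 8.15, 1
```

View pics/s15.png

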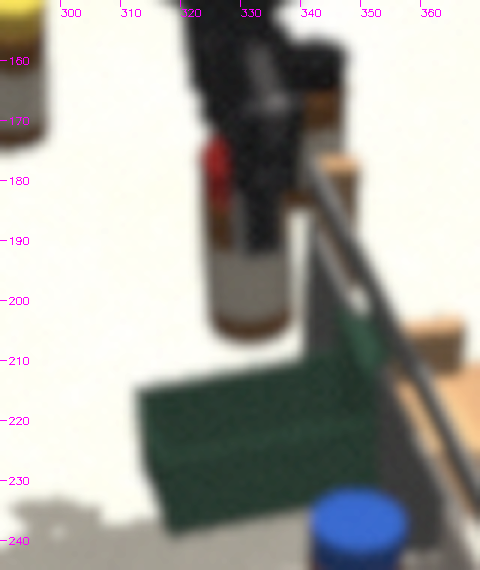

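```bash
cat > ov.py <<'E'
from h import *
from jar import circ,sil,BP
import sys
def go(n,out,b):
    p=env.grab_frame(n); st=env.state(); Rt=R.from_rotvec(st["tool_rot"]).as_matrix()
    im=np.clip(cv2.resize(p["img"],None,fx=4,fy=4,interpolation=cv2.INTER_CUBIC)*1.6,0,255).astype(np.uint8).copy()
    def dr(X,col):
        cs,_=cv2.findContours(sil(p,[X]),0,2); cv2.drawContours(im,cs,-1,col,1)
    j=lambda z,r:(circ(0,0,z,r))@np.diag([1,1,-1])@Rt.T+st["position"]
    if len(sys.argv)<3: dr(np.vstack([j(-.0495,.02),j(.0405,.0195)]),(255,255,0)); dr(j(-.0495,.02),(255,0,255))
    Rb=frame(RACK[2],np.radians(-4)); c=np.array([.531,.0046,.0705])
    for X in BP: dr((X-[0,0,.035])@Rb.T+c,(255,0,0))
    im=im[b[1]*4:b[3]*4,b[0]*4:b[2]*4]; f=min(800/im.shape[1],600/im.shape[0]); cv2.imwrite("pics/"+out,cv2.resize(im,None,fx=f,fy=f)[:,:,::-1])
k=sys.argv[1]
go("side",f"js{k}.png",(295,140,375,245)); go("top",f"jt{k}.png",(280,150,380,240))
E
python3 ov.py 1
```

```text
rack [ 0.4831  0.057  -0.0445] [ 0.5 -1.6  1.3 -1.   0.4  1.5  0.3 -0.6  1.6  1.8  0.6 -0.5]
```

View pics/js1.png

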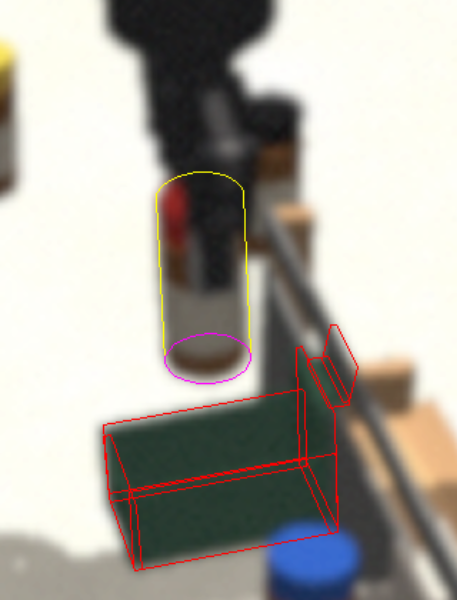

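View pics/jt1.png

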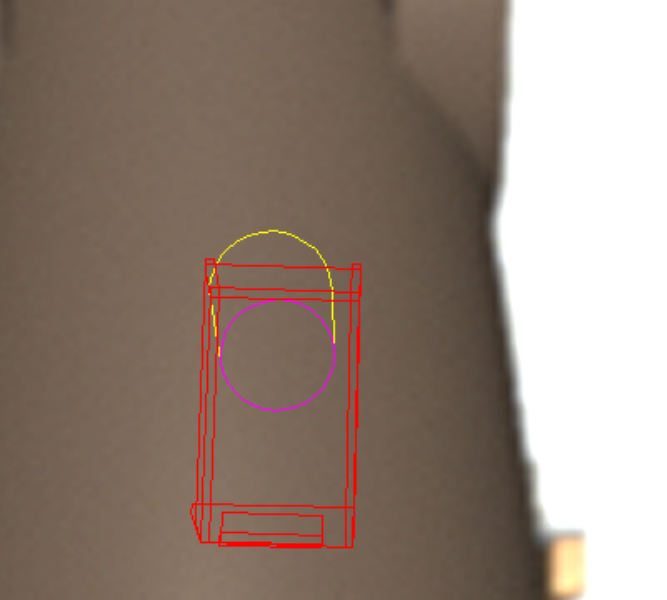

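>>> {"api": "apply_moves", "payload": {"series": [0,0,0,0.1,0.2,1.6,1,0,0,0,0.1,0.2,3,1,0,0,0,0.1,0.2,4.2,1,0,0,0,0.1,0.2,4.2,1]}}

```text
t: 23.92
position: [0.5394, 0.0046, 0.1343]
tool_rot: [-2.231, -2.137, 0.081]
force: [0.2, -0.3, -1.5]
grip_width: 0.0387
```

```bash
python3 pl.py 3,0,45 3,0,20 3,0,5 3,0,0;python3 ov.py 2
```

```text
t 23.925 [0.5394 0.0046 0.1343] F [ 0.2 -0.3 -1.5] 0.0387 [ 0.01  0.23 -0.13  1.28  0.    0.05]
TCP in bin mm: x 3.9 y 0.4 base-above-floor 46.7
(3, 0, 45) -0.003, 0.002, 0.0, -0.04, -0.09, 0.17, 1
(3, 0, 20) -0.003, 0.002, 0.0, -0.03, -0.08, 2.67, 1
(3, 0, 5) -0.003, 0.002, 0.0, -0.03, -0.08, 4.17, 1
(3, 0, 0) -0.003, 0.002, 0.0, -0.03, -0.08, 4.67, 1
rack [ 0.4831  0.057  -0.0445] [ 0.5 -1.6  1.3 -1.   0.4  1.5  0.3 -0.6  1.6  1.8  0.6 -0.5]
```

View pics/js2.png

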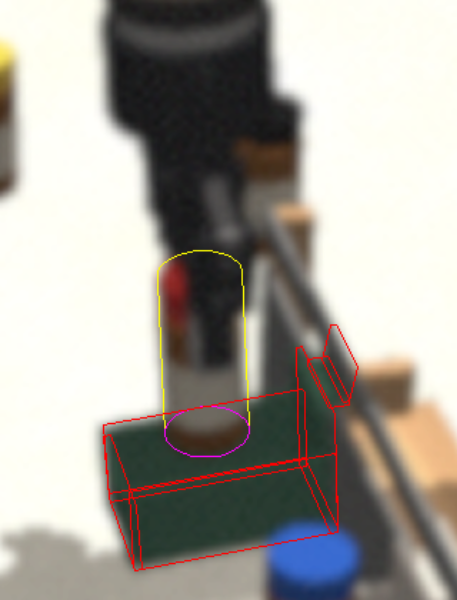

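>>> {"api": "apply_moves", "payload": {"series": [0,0,0,0,-0.1,1.3,1,0,0,0,0,-0.1,2.6,1,0,0,0,0,-0.1,3.6,1,0,0,0,0,-0.1,4.2,1,0,0,0,0,-0.1,4.2,1]}}

```text
t: 24.85
position: [0.5365, 0.0047, 0.0939]
tool_rot: [-2.233, -2.138, 0.078]
force: [0.3, -0.3, -0.2]
grip_width: 0.0382
```

```bash
python3 pl.py 3,0,2 3,0,0 3,0,-2;python3 ov.py 3
```

```text
t 24.85 [0.5365 0.0047 0.0939] F [ 0.3 -0.3 -0.2] 0.0382 [ 0.01  0.24 -0.21  1.19  0.    0.05]
TCP in bin mm: x 3.9 y 0.3 base-above-floor 6.3
(3, 0, 2) -0.001, 0.002, 0.0, -0.03, -0.09, 0.43, 1
(3, 0, 0) -0.001, 0.002, 0.0, -0.03, -0.09, 0.63, 1
(3, 0, -2) -0.001, 0.002, 0.0, -0.03, -0.08, 0.83, 1
rack [ 0.4831  0.057  -0.0445] [ 0.5 -1.6  1.3 -1.   0.4  1.5  0.3 -0.6  1.6  1.8  0.6 -0.5]
```

View pics/js3.png

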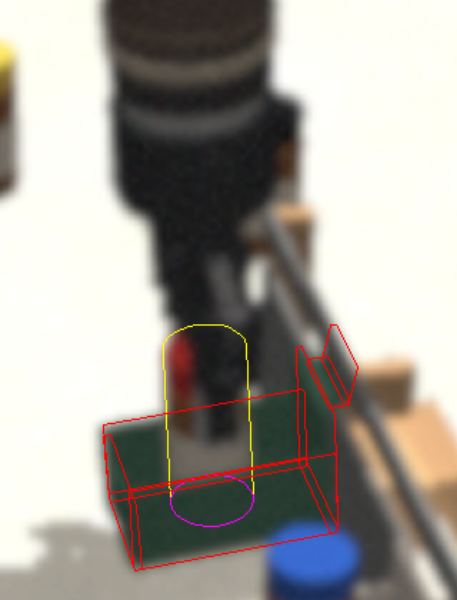

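>>> {"api": "apply_moves", "payload": {"series": [0,0,0,0,0,0.2,1,0,0,0,0,0,0.4,1,0,0,0,0,0,0.55,1,0,0,0,0,0,0.65,1,0,0,0,0,0,0.65,1]}}

```text
t: 25.78
position: [0.5367, 0.0047, 0.0884]
tool_rot: [-2.234, -2.139, 0.076]
force: [0.1, 0.9, -1.0]
grip_width: 0.0382
```

```bash
python3 pl.py 3,0,-2
```

```text
t 25.775 [0.5367 0.0047 0.0884] F [ 0.1  0.9 -1. ] 0.0382 [ 0.01  0.24 -0.22  1.18  0.    0.05]
TCP in bin mm: x 4.4 y 0.3 base-above-floor 0.7
(3, 0, -2) 0.001, 0.002, 0.0, -0.03, -0.14, 0.27, 1
```

>>> {"api": "apply_moves", "payload": {"series": [0,0,0,0,0,0.15,1,0,0,0,0,0,0.3,1,0,0,0,0,0,0.3,1]}}

```text
t: 26.15
position: [0.5371, 0.0047, 0.0869]
tool_rot: [-2.235, -2.14, 0.073]
force: [-1.9, 0.0, 7.2]
grip_width: 0.0383
```

```bash
python3 pl.py; python3 -c "
from h import *
for i in range(4):
    env.grab_frame('side'); s=env.state(); print(s['force'].round(1))"; python3 ov.py 4
```

```text
t 26.15 [0.5371 0.0047 0.0869] F [-1.9  0.   7.2] 0.0383 [ 0.01  0.24 -0.22  1.18  0.    0.05]
TCP in bin mm: x 4.9 y 0.4 base-above-floor -0.7
[-1.4 -0.1  7.9]
[-1.8 -0.4  7.7]
[-1.9 -0.1  7.6]
[-1.7 -0.6  7.8]
rack [ 0.4831  0.057  -0.0445] [ 0.5 -1.6  1.3 -1.   0.4  1.5  0.3 -0.6  1.6  1.8  0.6 -0.5]
```

View pics/js4.png

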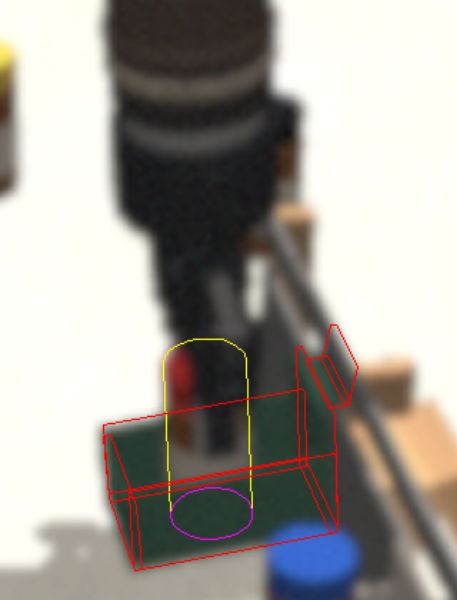

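>>> {"api": "apply_moves", "payload": {"series": [0,0,0,0,0,0.05,1,0,0,0,0,0,0,1,0,0,0,0,0,0,0.3,0,0,0,0,0,0,0.1,0,0,0,0,0,0,0,0,0,0,0,0,0,0,0,0,0,0,0,0,0]}}

```text
t: 27.52
position: [0.5371, 0.0047, 0.0868]
tool_rot: [-2.235, -2.14, 0.073]
force: [-0.1, 0.1, -0.2]
grip_width: 0.0855
```

```bash
python3 pl.py; python3 ov.py 5
```

```text
t 27.525 [0.5371 0.0047 0.0868] F [-0.1  0.1 -0.2] 0.0855 [ 0.01  0.24 -0.22  1.18  0.    0.05]
TCP in bin mm: x 4.9 y 0.3 base-above-floor -0.8
rack [ 0.4831  0.057  -0.0445] [ 0.5 -1.6  1.3 -1.   0.4  1.5  0.3 -0.6  1.6  1.8  0.6 -0.5]
```

View pics/js5.png

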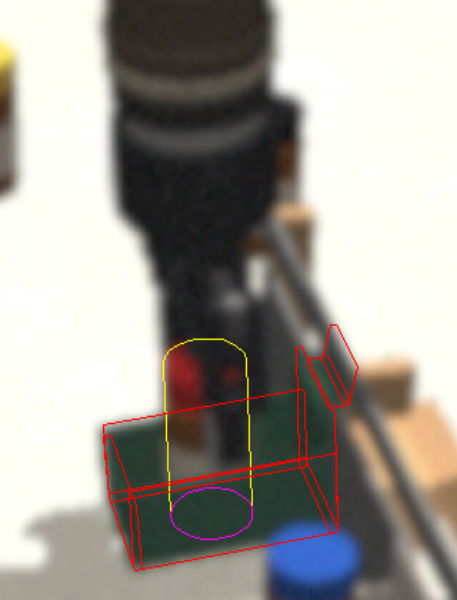

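Released; retract straight up along the tool, then aside.

>>> {"api": "apply_moves", "payload": {"series": [0,0,0,0,0,-2,0,0,0,0,0,0,-5,0,0,0,0,0,0,-9,0,0,0,0,0,0,-14,0,0,0,0,0,0,-15,0,0,0,0,6,0,-15,0,0,0,0,12,0,-15,0,0,0,0,18,0,-15,0,0,0,0,24,0,-15,0,0,0,0,24,0,-15,0,0,0,0,24,0,-15,0]}}

```text
t: 29.2
position: [0.5571, 0.2444, 0.2352]
tool_rot: [-2.234, -2.141, 0.076]
force: [-0.6, -0.5, -0.7]
grip_width: 0.0856
```

```bash
python3 ov.py 6 x
python3 - <<'E'
from h import *
print(env.state()["t"],env.state()["force"])
for n in("side","top"):
    p=env.grab_frame(n); save(p,n+"_f.png")
    for o in("jar_red_center","jar_black_center","jar_yellow_center","salt_pot_center"): print(n,o,[(round(r["conf"],2),np.round(r["at"],1)) for r in env.regions_of(p,o)][:1])
E
```

```text
rack [ 0.4831  0.057  -0.0445] [ 0.5 -1.6  1.3 -1.   0.4  1.5  0.3 -0.6  1.6  1.8  0.6 -0.5]
29.5 [-0.08808946  0.0087391   0.03268875]
side jar_red_center [(0.86, array([331.3, 210.7]))]
side jar_black_center []
side jar_yellow_center [(0.31, array([334.3, 224.6]))]
side salt_pot_center [(0.65, array([273.5, 287.8]))]
top jar_red_center [(0.56, array([319. , 203.8]))]
top jar_black_center [(0.87, array([435.8, 256.6]))]
top jar_yellow_center [(0.83, array([473.8, 198.8]))]
top salt_pot_center [(0.78, array([248.8, 134.5]))]
```

View pics/js6.png

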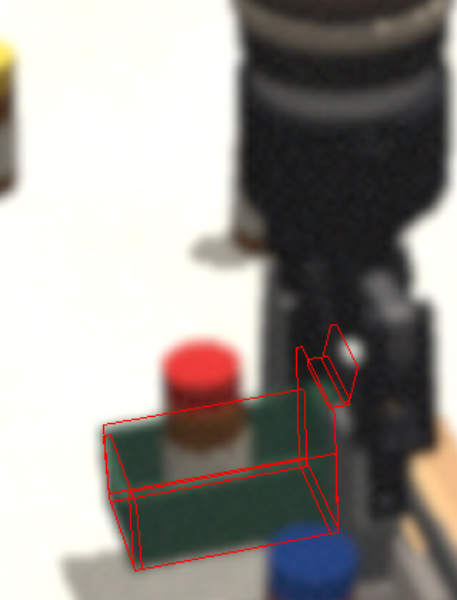

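View pics/jt6.png

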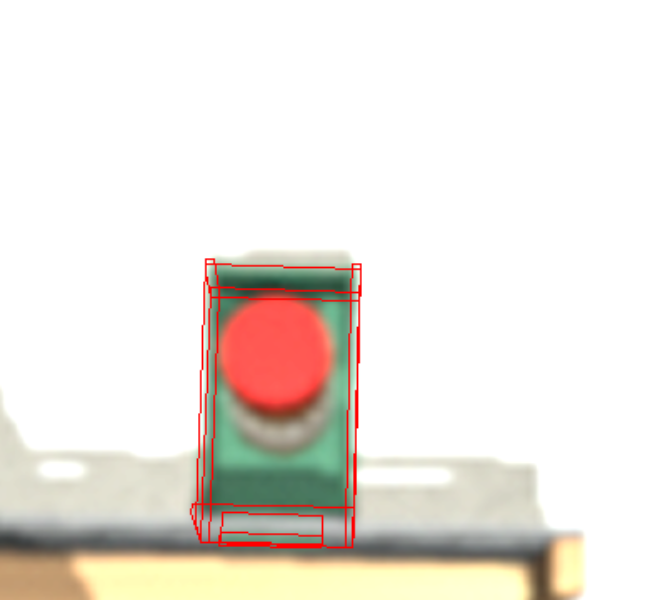

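Run:
```python
from h import *
p=env.grab_frame("top"); crop(p,(295,180,355,245),"z1.png")
```

```text
(no output)
```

View pics/z1.png

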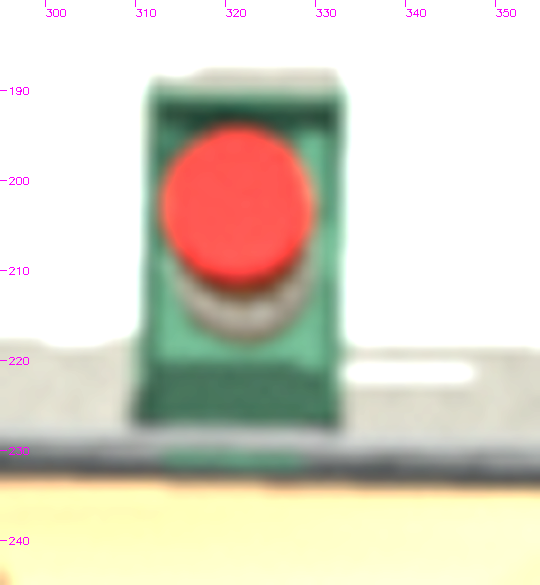

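The green lip shows behind the steel at about (320, 231), and the jar stands centred in the bin. Handing in.

```bash
python3 -c "
from h import *
print(env.close_job(), env.state()['t'])"
```

```text
the job is handed in; nothing more can be done
the job is handed in; nothing more can be done
```

The green bin hangs in the groove beside the white bin, and the red-lidded jar stands upright on its floor. I handed the job in at about 30 s of robot time. The hand-in call gave no verdict, so the result rests on the checks below.

**What I did**
- **Bin:** I gripped it across its sides and tilted its front up 30°. I touched the lip to the rack face once, about 11 N, to fix the rack's position. Then I passed the lip in through the groove with no noticeable contact, swung the bin down to about −4° and let go.
- **Jar:** I carried it to the bin and lowered it until the floor pushed back with about 8 N. I let go with the jar standing on the floor, then drew the gripper clear.

**Last checks**
- **Bin:** It matches its expected hung pose in both cameras. In the top view the lip shows behind the steel, and the wrist force is near zero.
- **Jar:** It stands upright and nearly centred in the bin.
- **Other things:** The black and yellow jars and the salt pot were found in the top view within about 1.5 pixels of where they started.

**What disagreed or was not seen**
- **Side view:** In the last one the gripper blocked the lip. The networks also missed the black jar there and marked the bin as the yellow jar, at a low 0.31. I relied on the top view for both jars.
- **Bin position:** The overlay sat about 1 pixel (roughly 2 mm) off in the side view. The top-view fit gave the bin about 1.3° of yaw away from the rack. Both are within the limits.

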